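# Set up the food dryer: mesh the drive gear, stack the keyed trays, set the timer

## Task

Get the food dryer on the island ready to run: take the grey dust cap off the toothed well and lay it flat in the middle of the cork mat, turn the blue drive gear until its teeth mesh with the well and seat it fully home, then stack every green drying tray there is on the gear, each one keyed fully down onto the one below, and close the stack with the white lid, keyed down as well. Last of all, turn the timer knob until the needle points at the red mark. Leave the other things on the island standing where they are.

Things in the scene. Friction and masses are not known exactly. Their poses are not given: they have to be found in the camera images.
- dryer: The food dryer: a fixed low white machine, 200 x 310 mm at yaw 0 (x by y), deck 50 mm above the worktop; origin on the worktop. On its deck: the toothed well in the +y half, the timer knob and dial in the -y half.
- well (a point): Centre of the floor of the toothed well on the dryer; floor 56 mm above the worktop. A metal ring 136 mm across with six inward teeth 16 mm high (tops 72 mm above the worktop). The gaps that take the gear's teeth lie along this point's +x and every 60 degrees from it, the metal teeth midway between. z is up. It sits on a turntable that turns stiffly (0.4 N m).
- gear_mid (a point): Blue drive gear, loose, 56 mm high; this point is on its axis, 28 mm above its underside. Lower 16 mm: a six-toothed star, 90 mm across the tips, teeth 16 mm wide, one along +x and one every 60 degrees. It fits the well in any of six positions with about 2 mm (3 degrees) of play; home = underside on the well's floor. Above the star: a grip block 40 mm high.
- gear_key (a point): Top of the orange key rib of the gear's grip block (moves with the gear). The block is 44 mm (x) by 32 mm (y), centred on the axis, from 16 mm to 56 mm above the gear's underside; the rib is 12 mm wide and as high as the block and reaches out to x = +38 mm.
- tray1_mid (a point): Green drying tray, loose, 58 mm high, may be absent; this point is on its axis, 29 mm above its underside. Foot 90 x 80 mm, 12 mm high, with a recess under it; round disc 116 mm across from 12 to 18 mm up, with a lip 7 mm high at its edge; grip block 44 mm (x) by 32 mm (y) from 18 to 58 mm up, with an orange key rib 12 mm wide out to x = +38 mm.
- tray2_mid (a point): Tray exactly like tray1_mid, may be absent. The recess under each tray's foot is 12 mm deep, 48 x 36 mm with a 16 mm wide notch towards +x only (2 mm of play all round). It goes over the grip block below, +x the same way as the +x below. Seated, the first tray's underside is 44 mm above the gear's underside, each further tray's 46 mm above the one before.
- tray3_mid (a point): Tray exactly like tray1_mid, may be absent; same point. Trays may be stacked in any order.
- cap_mid (a point): Grey dust cap, loose, lying on top of the toothed well at the start (underside 72 mm above the worktop); this point is on its axis, 24 mm above its underside. A flat disc 120 mm across, 8 mm thick, with a black grip block 44 mm (x) by 30 mm (y) from 8 to 48 mm up.
- mat_top (a point): Centre of the upper face of the round cork mat, fixed to the worktop, 150 mm across and 3 mm thick.
- lid_mid (a point): White lid, loose, 58 mm high; this point is on its axis, 29 mm above its underside. Foot and recess as on the trays (notch towards +x), disc 124 mm across from 12 to 18 mm up, plain grey grip block 44 mm (x) by 32 mm (y) from 18 to 58 mm up, no rib; an orange stripe on the disc shows +x. It seats on the top tray as a tray would, 46 mm above it.
- timer_grip (a point): Point on the vertical axis of the black timer knob on the dryer's deck, 37 mm above the deck, at the height to grip it. The knob has an upright bar grip, 42 mm long along this point's x axis and 14 mm thick (pinch it across y), from 12 to 44 mm above the deck; the point turns with the knob.
- timer (a joint): Angle of the timer knob, 0 at the start; grows clockwise seen from above, up to 6.28 (the mark needs 1.5 to 4 rad, so regrip); the torque needed is small (0.04 N m) and it stays where it is left.
- needle (a joint): Angle of the black needle of the round white dial beside the knob, 0 at the start; geared to the knob, it turns 0.4 rad clockwise for each rad that the knob turns clockwise.
- mark (a joint): Angle of the red mark on the dial, on the same scale as needle (the needle is on the mark when the two are equal). It does not move with the knob; leave it.
- needle_tip (a point): Tip of the black needle, 33 mm from the dial's centre.
- mark_tip (a point): Centre of the red mark, 33 mm from the dial's centre.
- pot: Bystander: closed cast aluminium pot, 152 mm across (200 mm with its handles), 132 mm high; its origin is at its underside.
- spoon1: Bystander: steel serving spoon, 200 mm long, lying flat; its origin is at its underside.
- spoon2: Bystander: steel serving spoon, 200 mm long, lying flat; its origin is at its underside.
- bowl: Bystander: green plastic bowl, 120 mm across, 55 mm high, empty; not a tray; its origin is at its underside.
- pepper: Bystander: white ceramic pepper pot, 54 mm across, 94 mm high; its origin is at its underside.
- jar: Bystander: glass jar, 60 mm across, 100 mm high; its origin is at its underside.
- mug: Bystander: blue mug, 76 mm across, 85 mm high; its origin is at its underside.
There are look-alikes about, which are no part of the job. What is shaped like the part that bears gear_mid but pink is not meant.

How it is judged:
By the outcome, as a careful person would: the job done as asked, in the order asked, and still so for the second after the job is handed in, with the robot touching nothing.
Of tray1, tray2, tray3 only 2 to 3 are there at a start; the rules pass over those that are not, and their reading is None.
At some moment in a run one of cap may be knocked a few centimetres aside while the robot is not near it.
It also fails if it takes over 210 s, if anything falls off the work surface, if the arm or the gripper's body presses on something with over 40 N, if the wrist force passes 120 N, or if a joint passes its speed limit or range.

## Robot

A 6-joint arm with a two-finger parallel gripper is mounted at the origin on the work surface. World frame = base frame: x ahead of the robot, y to its left, z up, the work surface at z = 0. Lengths are in m, angles in rad, forces in N, time in s.
With the tool pointing down it reaches from about 0.35 to 0.775 m from the base axis. Payload 7.3 kg.
Tool frame: the origin (TCP) lies between the finger pads; the fingertips stand robot.tip_reach ahead of it and the grasp point (between the pads) lies 6 mm ahead of it (robot.tip_reach is the distance from the TCP to the fingertips, in m); z points along the fingers, x is the direction in which the jaws open and shut, and the axes are right-handed (so a half turn about z gives the same grasp; the last joint's range is limited). The gripper opens to 92 mm and grips with 3 to 60 N. Pads are 19 mm wide; open, the fingers measure 130 mm over their backs; the gripper's body (75 mm by 190 mm) begins 47 mm behind the grasp point.
Start: joints at [-1.263, 0.342, 1.524, -0, 1.275, -0.146], TCP at [0.23, -0.472, 0.252] pointing down, gripper open.
Joint ranges: [-2.53, 2.53], [-0.77, 2.02], [0.04, 2.7], [-1, 4.14], [0.28, 2.66], [-3.11, 3.11]. Speed limits (rad/s): [2.57, 2.57, 3.14, 3.14, 3.14, 3.14].

## Interface

Orientations are given as a rotation vector (axis times angle).
In Python, from plant import readout, imaging, job_done, robot gives the robot as it stands.
- The arm moves only by the tool servo_tool, never from a script. Its argument "commands" is a list of rows, each an object of numbers: "x", "y", "z": the shift along the tool's x, y, z in mm; "spin": the turn about the tool's z in degrees; "claw": the opening, from 0 (shut) to 1 (fully open). A call has 1 to 20 rows; each row is the pose to reach, as a shift and turn from the pose commanded when the call began, along the tool's axes at that moment; what a row does not reach only later rows make up. A row lasts 1/8 s, in which the tool goes at most 62.5 mm and 10.7 degrees, less where a joint would pass 70% of its speed; a pose out of reach is approached as far as the arm can. A call with a gripper value outside its range is refused whole. The fingers move at their own pace and stop on an object; "newtons" is the grip in N (left out, the last holds). Time passes only in rows, so rows that repeat a pose let the fingers close. It gives the time, the measured TCP pose, the force and the opening at its end, in the units of the state.
- readout.get_state(): the state, without advancing time (a new reading comes with each control period).
- imaging.get_image(name): name is "scene" or "side" or "wrist"; returns a dict with "color" (400x640x3 uint8, red, green, blue), "K" (3x3 intrinsics, pixels), "R" (3x3) and "t" (3): a world point X has camera coordinates R X + t. Camera axes: x right, y down, z forward; pixel columns grow to the right and rows downward; lengths in m; the calibration is good to about 2 mm. A picture is of the moment at which its call begins. There is no depth.
- job_done(): hands the job in, once; it reports no verdict.
The state is a dict: "t": time; "q": joint angles; "joint_velocities": joint speeds; "joint_torque": joint torques, N m; "ee_pos": TCP position; "orientation": TCP orientation; "wrist_force": force on the tool from outside, world axes, zero at the start; "wrist_torque": the same for the moment, N m; "opening": finger opening in m.
Only numpy, scipy, OpenCV 4.12 (cv2) and the standard library are available. Lean on these libraries where they do the work, as an engineer would, in place of code of your own. Each camera call takes 0.05 s, during which the arm holds its last target.

## Working session

There is one attempt and no reset: what is moved stays moved. The work goes in short steps, Python scripts to look and compute and a tool call to move; the robot and the scene stay as the last step left them, time stands still between calls to the robot, and variables do not carry over. Pictures are saved under pics/ and viewed, and the job is handed in when it is done.

Besides the shell and the picture viewer there is one more tool, called after "Emit:" by a JSON object that holds its "op" and its "data", one argument or row to a line. servo_tool: Moves the arm, as the interface text tells. Its arguments: {"type":"object","properties":{"commands":{"type":"array"},"newtons":{"type":"number"}},"required":["commands"]}

```bash
ls; mkdir -p pics; python3 - <<'E'
from plant import readout, imaging, robot
import cv2
print(readout.get_state()); print(robot.tip_reach)
for n in ["scene","side","wrist"]:
    im=imaging.get_image(n); cv2.imwrite(f"pics/{n}0.png",im["color"][:,:,::-1]); print(n,im["K"].tolist(),im["R"].tolist(),im["t"].tolist())
E
```

```text
pics
{'t': 0.0, 'q': array([-1.26299994e+00,  3.42747804e-01,  1.52501458e+00,  2.46034242e-05,
        1.27537862e+00, -1.45990666e-01]), 'joint_velocities': array([ 8.72609520e-05, -1.66960101e-04, -6.13199884e-04, -5.61907687e-04,
       -7.58398736e-05,  2.08311129e-03]), 'joint_torque': array([ 1.03851903e-04, -4.31238484e+01, -2.44222856e+01,  7.16771325e-02,
        5.57654025e-02, -1.25732709e-04]), 'ee_pos': array([ 0.23006575, -0.47150409,  0.25103276]), 'orientation': array([-2.66335083e+00,  1.66425692e+00,  1.82860508e-03]), 'wrist_force': array([-1.1664801 ,  0.295076  , -0.12727239]), 'wrist_torque': array([-0.00080148, -0.01506882, -0.02155307]), 'opening': 0.09153410447410076}
0.025
scene [[373.68831204855474, 0.0, 315.0033928529176], [0.0, 373.68831204855474, 200.7227025929047], [0.0, 0.0, 1.0]] [[-0.6169531109452222, 0.7868358786252722, 0.01606732718931209], [0.5650808854377012, 0.4571016838041269, -0.6868345095992017], [-0.547770437143112, -0.4146653479270097, -0.7266362208289757]] [0.33888945800761816, -0.2543034481835997, 1.3908690505379195]
side [[396.87160416723907, 0.0, 319.2709894046199], [0.0, 396.87160416723907, 198.52980744594493], [0.0, 0.0, 1.0]] [[-0.9046399595660413, -0.42617212833558815, 0.0019648374656209278], [-0.32789609382934365, 0.6930685992679079, -0.6419813613807479], [0.27223279598132466, -0.5814062553316185, -0.76671772579839]] [0.4780618444461764, 0.2537910335270196, 1.2446698475097613]
wrist [[317.8290644499732, 0.0, 319.50599186486147], [0.0, 317.8290644499732, 200.2573218079855], [0.0, 0.0, 1.0]] [[0.4386118003840638, -0.8986753759431095, -0.001502410517313966], [-0.8598070879619735, -0.42012674256029753, 0.2902159397345826], [-0.2614411215822861, -0.12600035261532294, -0.9569600049566399]] [-0.523803918585849, -0.03679743351644836, 0.3909422256585273]
```

View pics/scene0.png

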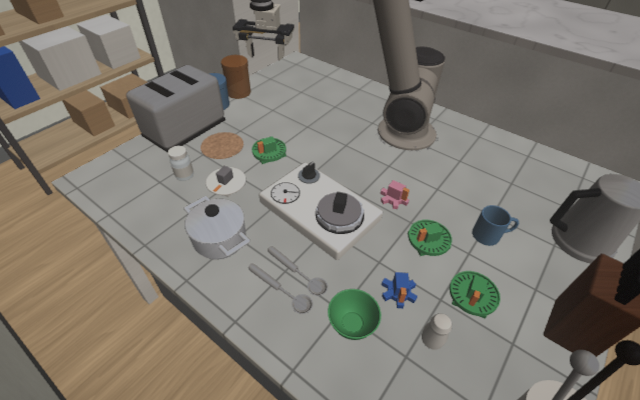

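View pics/side0.png

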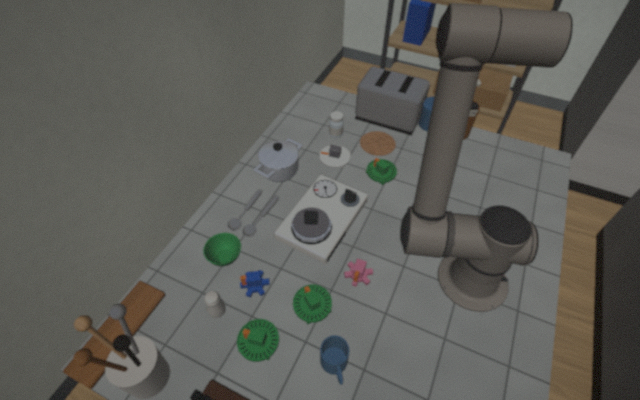

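View pics/wrist0.png

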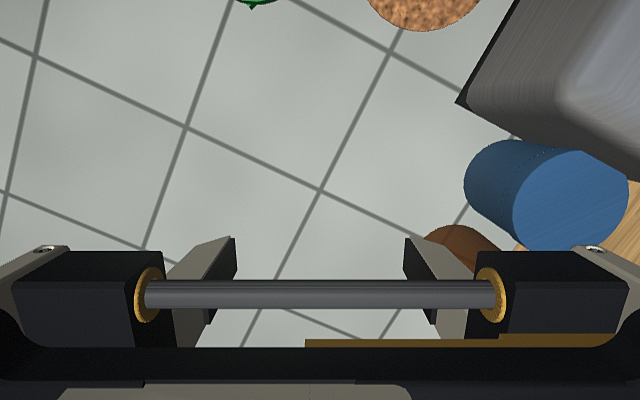

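```bash
cat > h.py <<'E'
import numpy as np, cv2
from plant import readout, imaging, robot
from scipy.spatial.transform import Rotation as Rn
def shot(n,tag,crop=None,s=1):
    im=imaging.get_image(n); np.savez(f"pics/{tag}.npz",**{k:im[k] for k in("color","K","R","t")})
    save(im,tag,crop,s); return im
def load(tag): return dict(np.load(f"pics/{tag}.npz"))
def save(im,tag,crop=None,s=1):
    c=im["color"][:,:,::-1]
    if crop: x0,y0,x1,y1=crop; c=c[y0:y1,x0:x1]
    if s!=1: c=cv2.resize(c,None,fx=s,fy=s,interpolation=cv2.INTER_CUBIC)
    cv2.imwrite(f"pics/{tag}.png",c)
def back(im,uv,z):
    d=im["R"].T@(np.linalg.inv(im["K"])@[uv[0],uv[1],1]); c=-im["R"].T@im["t"]
    return c+d*(z-c[2])/d[2]
def proj(im,X):
    p=(im["R"]@np.atleast_2d(X).T).T+im["t"]; q=(im["K"]@p.T).T; return q[:,:2]/q[:,2:]
def st():
    s=readout.get_state(); R=Rn.from_rotvec(s["orientation"]).as_matrix()
    print("t",round(s["t"],2),"pos",s["ee_pos"].round(4),"xaxis yaw",np.degrees(np.arctan2(R[1,0],R[0,0])).round(2),"tilt z",R[:,2].round(4),"F",s["wrist_force"].round(1),"op",round(s["opening"],4),"q6",s["q"].round(2))
    return s,R
def go(p,yaw=None):
    """world TCP target -> tool shift mm, spin deg (yaw of tool x axis, deg mod 180)"""
    s,R=st(); d=R.T@(np.array(p)-s["ee_pos"])*1000
    out=d.round(1)
    sp=None
    if yaw is not None:
        cur=np.degrees(np.arctan2(R[1,0],R[0,0])); w=-(yaw-cur); sp=(w+90)%180-90
    print("shift",out,"spin",sp)
E
python3 - <<'E'
from h import *
im=imaging.get_image("scene"); np.savez("pics/s.npz",**{k:im[k] for k in("color","K","R","t")})
save(im,"c1",(150,120,350,270),4); save(im,"c2",(310,160,510,310),4)
for n,uv,z in [("pot",(215,240),0.05),("mat",(222,145),.003),("tray",(268,150),.015),("lid",(225,181),.015),("well",(340,212),.075),("knob",(309,175),.055),("dial",(285,192),.05),("pink",(395,198),.008),("trayB",(430,238),.015),("trayC",(474,294),.015),("gear",(400,292),.008),("bowl",(354,318),.03),("pepper",(437,332),.05),("jar",(180,165),.05),("mug",(490,226),.04)]:
    p=back(im,uv,z); print(n,p.round(3),np.hypot(*p[:2]).round(3))
E
```

```text
pot [ 0.8   -0.135  0.05 ] 0.812
mat [ 0.484 -0.468  0.003] 0.673
tray [ 0.413 -0.313  0.015] 0.518
lid [ 0.611 -0.312  0.015] 0.686
well [0.536 0.074 0.075] 0.541
knob [ 0.456 -0.097  0.055] 0.467
dial [ 0.554 -0.109  0.05 ] 0.565
pink [0.331 0.141 0.008] 0.36
trayB [0.412 0.295 0.015] 0.507
trayC [0.502 0.458 0.015] 0.68
gear [0.607 0.312 0.008] 0.682
bowl [0.745 0.265 0.03 ] 0.79
pepper [0.668 0.429 0.05 ] 0.794
jar [ 0.671 -0.443  0.05 ] 0.804
mug [0.29  0.411 0.04 ] 0.503
```

View pics/c1.png

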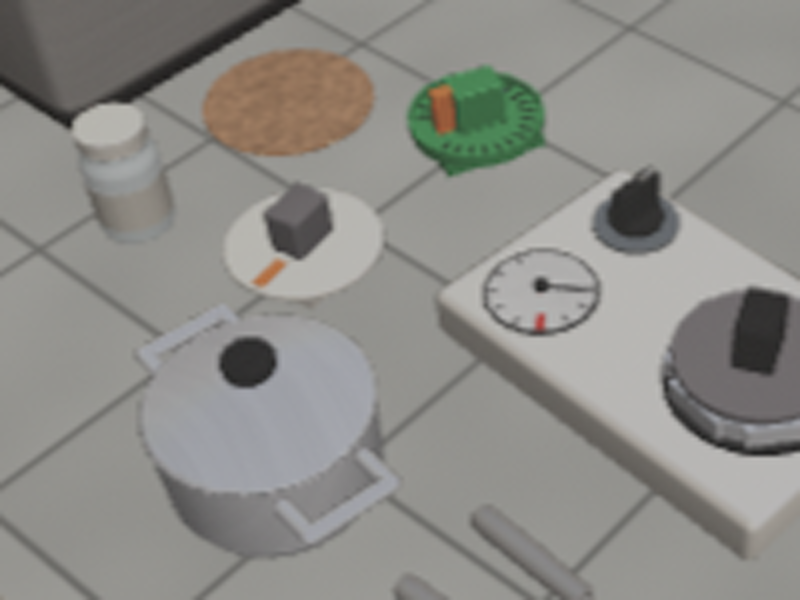

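View pics/c2.png

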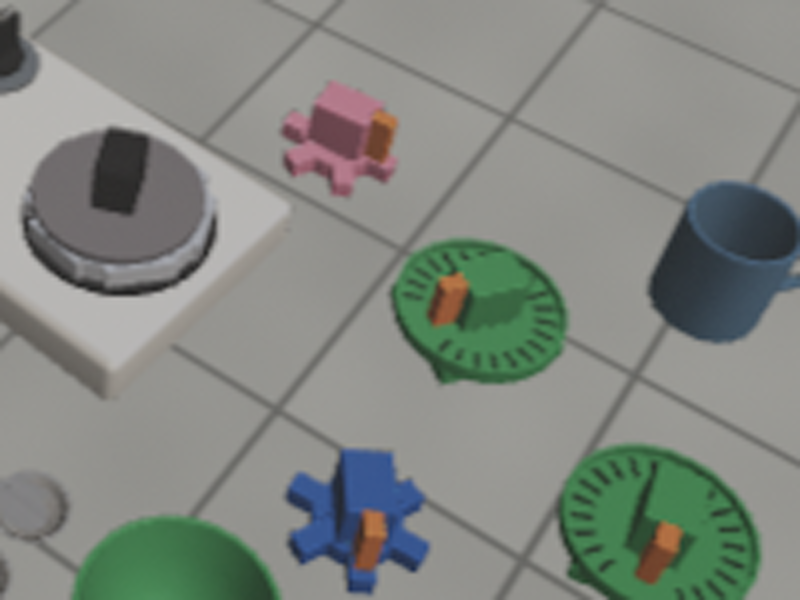

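```bash
python3 - <<'E'
from h import *
s,R=st()
im=imaging.get_image("wrist"); c=-im["R"].T@im["t"]
print("cam in tool",R.T@(c-s["ee_pos"]), "cam axes in tool\n",(im["R"]@R).round(3))
print(R.round(3))
# yaw of cap block guess: long axis from scene; corners of top
a=load("s")
def S(x,y,c): return (c[0]+x/4,c[1]+y/4)
c1=(150,120);c2=(310,160)
print("cap block top corners",[back(a,S(*p,c2),.120).round(3) for p in [(108,128),(150,133),(137,165),(98,155)]])
for nm,p in [("dryer corner",(293,210)),("corner2",(112,372))]: print(nm,back(a,S(*p,c2),.05).round(3))
print("corner3",back(a,S(440,300,c1),.05).round(3),"c4",back(a,S(625,172,c1),.05).round(3))
go([0.536,0.074,0.30],0)
E
```

```text
t 0.2 pos [ 0.2301 -0.4717  0.2513] xaxis yaw -64.0 tilt z [-3.e-04  9.e-04 -1.e+00] F [ 0.  -0.4 -1.1] op 0.0915 q6 [-1.26  0.34  1.52 -0.    1.28 -0.15]
cam in tool [-0.00049556 -0.07833267 -0.13288761] cam axes in tool
 [[ 1.    -0.     0.   ]
 [ 0.     0.957 -0.29 ]
 [-0.     0.29   0.957]]
[[ 0.438 -0.899 -0.   ]
 [-0.899 -0.438  0.001]
 [-0.001 -0.    -1.   ]]
cap block top corners [array([0.517, 0.047, 0.12 ]), array([0.503, 0.071, 0.12 ]), array([0.532, 0.082, 0.12 ]), array([0.541, 0.056, 0.12 ])]
dryer corner [0.442 0.158 0.05 ]
corner2 [0.633 0.139 0.05 ]
corner3 [ 0.609 -0.158  0.05 ] c4 [ 0.414 -0.142  0.05 ]
t 0.25 pos [ 0.2301 -0.4717  0.2514] xaxis yaw -64.0 tilt z [-2.e-04  6.e-04 -1.e+00] F [-0.5 -0.3  0.7] op 0.092 q6 [-1.26  0.34  1.52  0.    1.28 -0.15]
shift [-356.4 -514.1  -48.3] spin -63.99916829952709
```

Emit:
{"op": "servo_tool", "data": {
  "commands": [
    {"x": -356,"y": -514,"z": -40,"spin": -64},
    {"x": -356,"y": -514,"z": -40,"spin": -64},
    {"x": -356,"y": -514,"z": -40,"spin": -64},
    {"x": -356,"y": -514,"z": -40,"spin": -64},
    {"x": -356,"y": -514,"z": -40,"spin": -64},
    {"x": -356,"y": -514,"z": -40,"spin": -64},
    {"x": -356,"y": -514,"z": -40,"spin": -64},
    {"x": -356,"y": -514,"z": -40,"spin": -64},
    {"x": -356,"y": -514,"z": -40,"spin": -64},
    {"x": -356,"y": -514,"z": -40,"spin": -64},
    {"x": -356,"y": -514,"z": -40,"spin": -64},
    {"x": -356,"y": -514,"z": -40,"spin": -64},
    {"x": -356,"y": -514,"z": -40,"spin": -64},
    {"x": -356,"y": -514,"z": -40,"spin": -64}
  ]
}}

```text
$.commands[0]: bad value
```

```bash
python3 - <<'E'
from h import *
st(); shot("wrist","w1")
E
```

```text
t 0.25 pos [ 0.2301 -0.4717  0.2514] xaxis yaw -64.0 tilt z [-2.e-04  6.e-04 -1.e+00] F [-0.5 -0.3  0.7] op 0.092 q6 [-1.26  0.34  1.52  0.    1.28 -0.15]
```

View pics/w1.png

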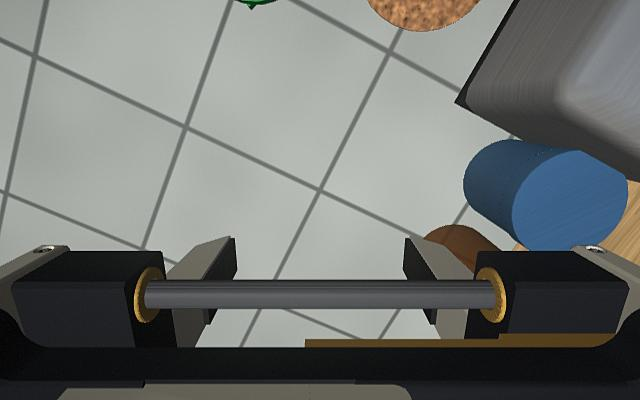

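Emit:
{"op": "servo_tool", "data": {
  "commands": [
    {"x": -356,"y": -514,"z": -40,"spin": -64,"claw": 1},
    {"x": -356,"y": -514,"z": -40,"spin": -64,"claw": 1},
    {"x": -356,"y": -514,"z": -40,"spin": -64,"claw": 1},
    {"x": -356,"y": -514,"z": -40,"spin": -64,"claw": 1},
    {"x": -356,"y": -514,"z": -40,"spin": -64,"claw": 1},
    {"x": -356,"y": -514,"z": -40,"spin": -64,"claw": 1},
    {"x": -356,"y": -514,"z": -40,"spin": -64,"claw": 1},
    {"x": -356,"y": -514,"z": -40,"spin": -64,"claw": 1},
    {"x": -356,"y": -514,"z": -40,"spin": -64,"claw": 1},
    {"x": -356,"y": -514,"z": -40,"spin": -64,"claw": 1},
    {"x": -356,"y": -514,"z": -40,"spin": -64,"claw": 1},
    {"x": -356,"y": -514,"z": -40,"spin": -64,"claw": 1},
    {"x": -356,"y": -514,"z": -40,"spin": -64,"claw": 1},
    {"x": -356,"y": -514,"z": -40,"spin": -64,"claw": 1}
  ]
}}

```text
t: 2.05
ee_pos: [0.5358, 0.0722, 0.2919]
orientation: [3.141, -0.003, 0.0]
wrist_force: [-0.2, 0.5, -0.2]
opening: 0.092
```

```bash
python3 - <<'E'
from h import *
st(); shot("wrist","w1")
E
```

```text
t 2.05 pos [0.5358 0.0722 0.2919] xaxis yaw -0.11 tilt z [ 2.e-04 -2.e-04 -1.e+00] F [-0.2  0.5 -0.2] op 0.092 q6 [-0.01  0.34  1.41 -0.    1.39 -0.01]
```

View pics/w1.png

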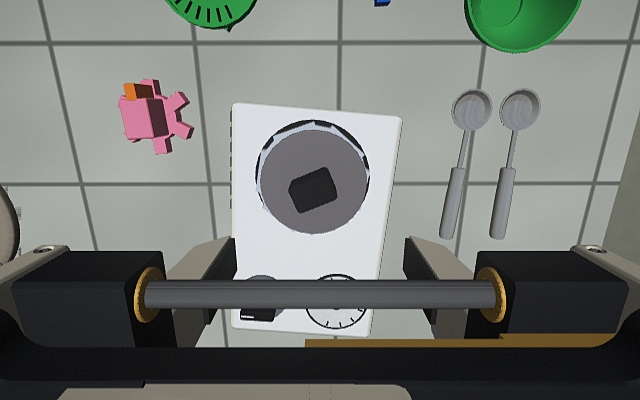

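```bash
python3 - <<'E'
from h import *
a=load("w1"); save(a,"w1c",(220,90,420,240),4); save(a,"w1d",(220,265,420,345),4)
E
```

```text
(no output)
```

View pics/w1c.png

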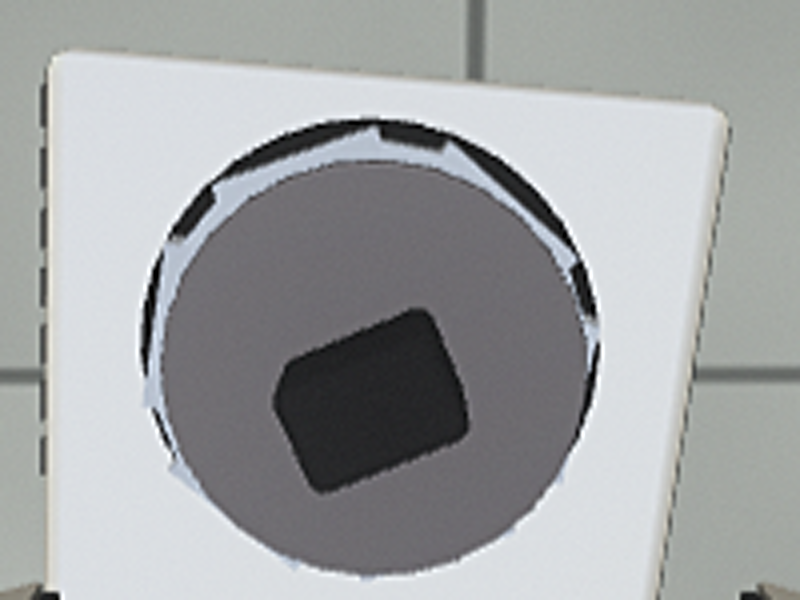

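View pics/w1d.png

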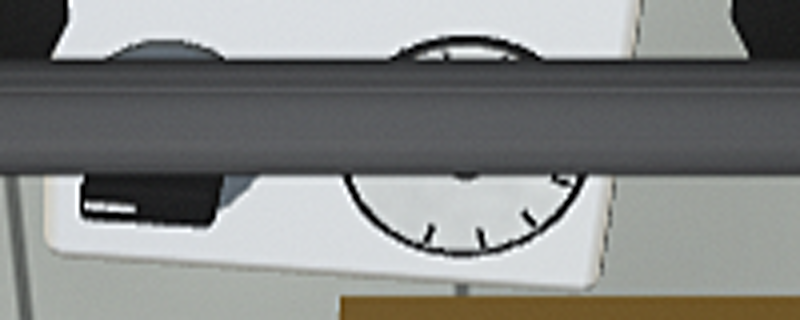

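```bash
python3 - <<'E'
from h import *
a=load("w1")
S=lambda x,y,c=(220,90):(c[0]+x/4,c[1]+y/4)
# disc: fit ellipse edge points backprojected on z=.08
pts=[(160,340),(588,360),(374,160),(370,578),(215,235),(540,245),(210,490),(535,495)]
P=np.array([back(a,S(*p),.08)[:2] for p in pts])
A=np.c_[2*P,np.ones(len(P))]; x=np.linalg.lstsq(A,(P**2).sum(1),rcond=None)[0]; r=np.sqrt(x[2]+x[:2]@x[:2]); print("cap disc",x[:2],r)
Q=[back(a,S(*p),.12)[:2] for p in [(322,494),(469,435),(272,405)]]
print(Q, np.degrees(np.arctan2(*(Q[1]-Q[0])[::-1])),np.linalg.norm(Q[1]-Q[0]),np.linalg.norm(Q[2]-Q[0]))
d1=Q[1]-Q[0]; print("block centre", (Q[0]+d1/2+(Q[2]-Q[0])/2))
# deck corners & ring
for p in [(52,50),(728,108)]: print(back(a,S(*p),.05).round(4))
for p in [(48,248),(592,290)]: print(back(a,S(*p,c=(220,265)),.05).round(4))
P=np.array([back(a,S(*p),.05)[:2] for p in [(142,340),(370,117),(600,340),(200,190),(520,175)]])
A=np.c_[2*P,np.ones(len(P))]; x=np.linalg.lstsq(A,(P**2).sum(1),rcond=None)[0]; print("black ring z.05",x[:2],np.sqrt(x[2]+x[:2]@x[:2]))
P=np.array([back(a,S(*p,c=(220,265)),.05)[:2] for p in [(345,180),(470,38),(465,253),(585,180)]])
A=np.c_[2*P,np.ones(len(P))]; x=np.linalg.lstsq(A,(P**2).sum(1),rcond=None)[0]; print("dial",x[:2],np.sqrt(x[2]+x[:2]@x[:2]))
E
```

```text
cap disc [0.52845446 0.06509782] 0.05897693776447165
[array([0.51598706, 0.04471243]), array([0.55305274, 0.06027813]), array([0.50401205, 0.06812055])] 22.779928113429047 0.040201439466208036 0.026293366372298885
block centre [0.5285324  0.06419934]
[0.4379 0.1528 0.05  ]
[0.6295 0.1367 0.05  ]
[ 0.4122 -0.1479  0.05  ]
[ 0.6036 -0.1658  0.05  ]
black ring z.05 [0.52690563 0.06519151] 0.06898070299918482
dial [ 0.55796739 -0.10783909] 0.042753012845832994
```

```bash
python3 - <<'E'
from h import *
go([.5285,.0645,.111],-67.2)
E
```

```text
t 2.1 pos [0.5359 0.0724 0.292 ] xaxis yaw -0.1 tilt z [ 3.e-04 -2.e-04 -1.e+00] F [-0.1 -0.8  0. ] op 0.092 q6 [-0.01  0.34  1.41 -0.    1.39 -0.01]
shift [ -7.4   7.8 181. ] spin 67.09615730247606
```

Emit:
{"op": "servo_tool", "data": {
  "commands": [
    {"x": -7,"y": 8,"z": 60,"spin": 67,"claw": 1},
    {"x": -7,"y": 8,"z": 100,"spin": 67,"claw": 1},
    {"x": -7,"y": 8,"z": 110,"spin": 67,"claw": 1},
    {"x": -7,"y": 8,"z": 110,"spin": 67,"claw": 1},
    {"x": -7,"y": 8,"z": 110,"spin": 67,"claw": 1},
    {"x": -7,"y": 8,"z": 110,"spin": 67,"claw": 1},
    {"x": -7,"y": 8,"z": 110,"spin": 67,"claw": 1},
    {"x": -7,"y": 8,"z": 145,"spin": 67,"claw": 1},
    {"x": -7,"y": 8,"z": 181,"spin": 67,"claw": 1},
    {"x": -7,"y": 8,"z": 181,"spin": 67,"claw": 0},
    {"x": -7,"y": 8,"z": 181,"spin": 67,"claw": 0},
    {"x": -7,"y": 8,"z": 181,"spin": 67,"claw": 0},
    {"x": -7,"y": 8,"z": 181,"spin": 67,"claw": 0},
    {"x": -7,"y": 8,"z": 181,"spin": 67,"claw": 0}
  ],
  "newtons": 30
}}

```text
t: 3.85
ee_pos: [0.5293, 0.0654, 0.1113]
orientation: [-2.619, 1.734, -0.001]
wrist_force: [0.0, -0.8, 0.1]
opening: 0.0465
```

```bash
python3 - <<'E'
from h import *
st(); go([.484,-.468,.20]); 
a=load("s"); save(a,"m",(190,120,290,195),8)
E
```

```text
t 3.85 pos [0.5293 0.0654 0.1113] xaxis yaw -67.0 tilt z [ 1.e-03 -1.e-04 -1.e+00] F [ 0.  -0.8  0.1] op 0.0465 q6 [-0.02  0.51  1.69 -0.    0.94  1.15]
t 3.85 pos [0.5293 0.0654 0.1113] xaxis yaw -67.0 tilt z [ 1.e-03 -1.e-04 -1.e+00] F [ 0.  -0.8  0.1] op 0.0465 q6 [-0.02  0.51  1.69 -0.    0.94  1.15]
shift [473.3 250.1 -88.7] spin None
```

View pics/m.png

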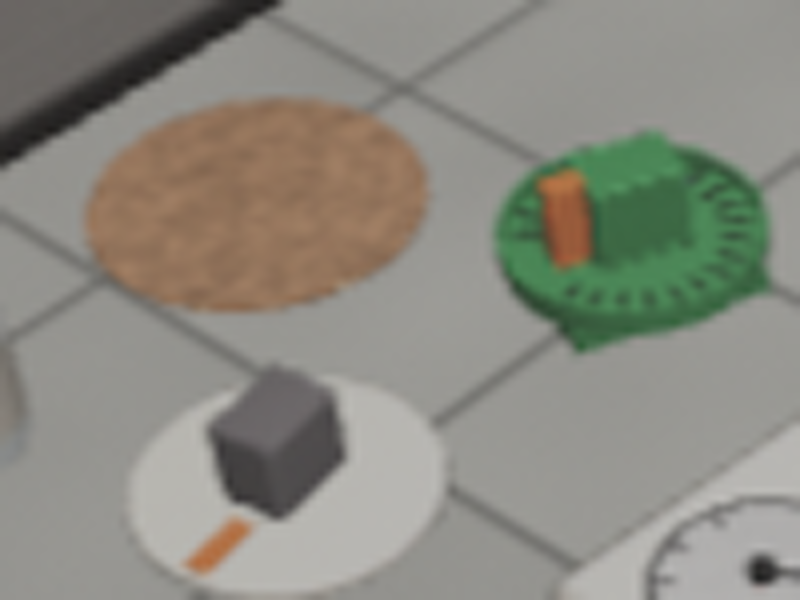

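Emit:
{"op": "servo_tool", "data": {
  "commands": [
    {"x": 0,"y": 0,"z": 0,"spin": 0,"claw": 0},
    {"x": 0,"y": 0,"z": 0,"spin": 0,"claw": 0},
    {"x": 0,"y": 0,"z": 0,"spin": 0,"claw": 0},
    {"x": 0,"y": 0,"z": -40,"spin": 0,"claw": 0},
    {"x": 0,"y": 0,"z": -80,"spin": 0,"claw": 0},
    {"x": 0,"y": 0,"z": -90,"spin": 0,"claw": 0}
  ]
}}

```text
t: 4.6
ee_pos: [0.5301, 0.0654, 0.2029]
orientation: [-2.618, 1.733, -0.006]
wrist_force: [-0.8, -0.2, -1.5]
opening: 0.0299
```

```bash
python3 - <<'E'
from h import *
st(); shot("wrist","w2"); go([.484,-.468,.20]); 
a=load("s")
pts=[(85,215),(430,190),(265,97),(240,312),(130,135),(400,265)]
P=np.array([back(a,(190+x/8,120+y/8),.003)[:2] for x,y in pts])
A=np.c_[2*P,np.ones(len(P))]; x=np.linalg.lstsq(A,(P**2).sum(1),rcond=None)[0]; print("mat",x[:2],np.sqrt(x[2]+x[:2]@x[:2]))
E
```

```text
t 4.6 pos [0.5301 0.0654 0.2029] xaxis yaw -67.0 tilt z [ 4.4e-03 -2.0e-04 -1.0e+00] F [-0.8 -0.2 -1.5] op 0.0299 q6 [-0.02  0.4   1.58 -0.    1.16  1.15]
t 4.65 pos [0.5299 0.0654 0.2026] xaxis yaw -67.0 tilt z [ 3.5e-03 -1.0e-04 -1.0e+00] F [ 0.8  0.1 -0.3] op 0.0297 q6 [-0.02  0.4   1.58 -0.    1.16  1.15]
shift [473.1 250.7   2.5] spin None
mat [ 0.48346198 -0.4665004 ] 0.0770599716508666
```

View pics/w2.png

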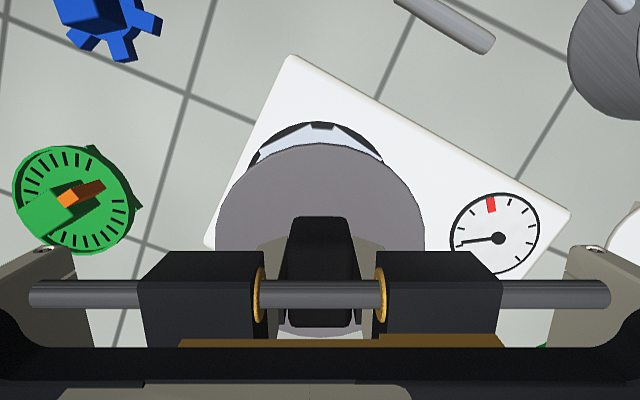

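```bash
python3 - <<'E'
from h import *
a=load("s")
for uv in [(148,142),(223,118),(138,122)]: print(back(a,uv,0).round(3))
for uv in [(133,78),(178,108),(224,82),(185,66)]: print(back(a,uv,.19).round(3))
E
```

```text
[ 0.636 -0.686  0.   ]
[ 0.367 -0.592  0.   ]
[ 0.587 -0.819  0.   ]
[ 0.57  -0.767  0.19 ]
[ 0.588 -0.504  0.19 ]
[ 0.393 -0.513  0.19 ]
[ 0.405 -0.701  0.19 ]
```

Emit:
{"op": "servo_tool", "data": {
  "commands": [
    {"x": 472,"y": 251,"z": 0,"spin": 0,"claw": 0},
    {"x": 472,"y": 251,"z": 0,"spin": 0,"claw": 0},
    {"x": 472,"y": 251,"z": 0,"spin": 0,"claw": 0},
    {"x": 472,"y": 251,"z": 0,"spin": 0,"claw": 0},
    {"x": 472,"y": 251,"z": 0,"spin": 0,"claw": 0},
    {"x": 472,"y": 251,"z": 0,"spin": 0,"claw": 0},
    {"x": 472,"y": 251,"z": 0,"spin": 0,"claw": 0},
    {"x": 472,"y": 251,"z": 0,"spin": 0,"claw": 0},
    {"x": 472,"y": 251,"z": 0,"spin": 0,"claw": 0},
    {"x": 472,"y": 251,"z": 0,"spin": 0,"claw": 0},
    {"x": 472,"y": 251,"z": 0,"spin": 0,"claw": 0},
    {"x": 472,"y": 251,"z": 0,"spin": 0,"claw": 0},
    {"x": 472,"y": 251,"z": 50,"spin": 0,"claw": 0}
  ]
}}

```text
t: 6.28
ee_pos: [0.4849, -0.468, 0.155]
orientation: [2.619, -1.73, 0.016]
wrist_force: [0.2, -0.9, -1.9]
opening: 0.0298
```

```bash
python3 - <<'E'
from h import *
shot("wrist","w3"); go([.4835,-.4665,.042])
E
```

```text
t 6.33 pos [ 0.4816 -0.4642  0.1444] xaxis yaw -66.91 tilt z [-0.0043  0.0052 -1.    ] F [-2.2  2.3 -8.3] op 0.0299 q6 [-0.88  0.7   1.22 -0.    1.23  0.29]
shift [  3.6  -1.1 102.4] spin None
```

View pics/w3.png

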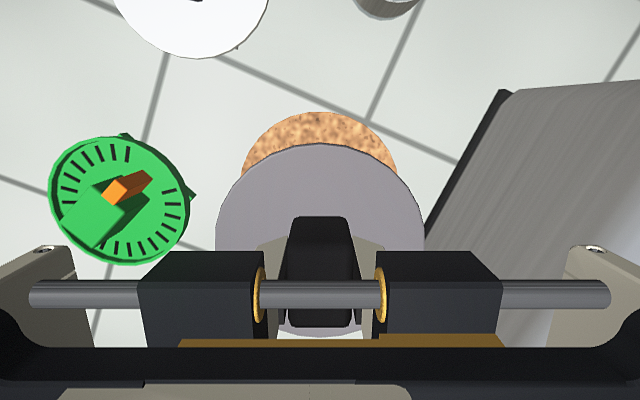

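```bash
python3 - <<'E'
from h import *
a=load("w3")
P=np.array([back(a,p,.003)[:2] for p in [(243,168),(320,112),(398,168),(268,130),(372,130),(290,118),(350,118)]])
r=.075
from scipy.optimize import least_squares
print(least_squares(lambda c:np.hypot(*(P-c).T)-r,[.48,-.46]))
go([.4835,-.4665,.042])
E
```

```text
message: `gtol` termination condition is satisfied.
     success: True
      status: 1
         fun: [-9.954e-05  4.951e-05  2.851e-04  4.774e-04  4.026e-05
               -1.405e-04 -4.174e-04]
           x: [ 4.828e-01 -4.709e-01]
        cost: 2.585427291920642e-07
         jac: [[ 4.702e-02 -9.989e-01]
               [-9.177e-01 -3.974e-01]
               ...
               [-7.218e-01 -6.921e-01]
               [-9.987e-01 -5.146e-02]]
        grad: [ 5.434e-10 -2.847e-09]
  optimality: 2.8472264430314757e-09
 active_mask: [ 0.000e+00  0.000e+00]
        nfev: 4
        njev: 4
t 6.33 pos [ 0.4816 -0.4642  0.1444] xaxis yaw -66.91 tilt z [-0.0043  0.0052 -1.    ] F [-2.2  2.3 -8.3] op 0.0299 q6 [-0.88  0.7   1.22 -0.    1.23  0.29]
shift [  3.6  -1.1 102.4] spin None
```

Emit:
{"op": "servo_tool", "data": {
  "commands": [
    {"x": 1,"y": 2,"z": 50,"spin": 0,"claw": 0},
    {"x": 1,"y": 2,"z": 90,"spin": 0,"claw": 0},
    {"x": 1,"y": 2,"z": 100,"spin": 0,"claw": 0},
    {"x": 1,"y": 2,"z": 107,"spin": 0,"claw": 0},
    {"x": 1,"y": 2,"z": 108,"spin": 0,"claw": 0},
    {"x": 1,"y": 2,"z": 108,"spin": 0,"claw": 0}
  ]
}}

```text
t: 7.08
ee_pos: [0.4816, -0.4694, 0.0443]
orientation: [2.619, -1.733, 0.004]
wrist_force: [-0.4, 0.3, -1.8]
opening: 0.0297
```

```bash
python3 - <<'E'
from h import *
st()
E
```

```text
t 7.08 pos [ 0.4816 -0.4694  0.0443] xaxis yaw -66.99 tilt z [ 0.0016 -0.0019 -1.    ] F [-0.4  0.3 -1.8] op 0.0297 q6 [-0.89  0.81  1.3  -0.    1.03  0.28]
```

Emit:
{"op": "servo_tool", "data": {
  "commands": [
    {"x": 0,"y": 0,"z": 2,"spin": 0,"claw": 0},
    {"x": 0,"y": 0,"z": 2,"spin": 0,"claw": 0},
    {"x": 0,"y": 0,"z": 2,"spin": 0,"claw": 1},
    {"x": 0,"y": 0,"z": 2,"spin": 0,"claw": 1},
    {"x": 0,"y": 0,"z": 2,"spin": 0,"claw": 1},
    {"x": 0,"y": 0,"z": -50,"spin": 0,"claw": 1},
    {"x": 0,"y": 0,"z": -100,"spin": 0,"claw": 1},
    {"x": 0,"y": 0,"z": -160,"spin": 0,"claw": 1},
    {"x": 0,"y": 0,"z": -170,"spin": 0,"claw": 1}
  ]
}}

```text
t: 8.2
ee_pos: [0.4823, -0.4703, 0.2183]
orientation: [2.617, -1.732, 0.014]
wrist_force: [1.1, 0.1, -0.7]
opening: 0.0908
```

```bash
python3 - <<'E'
from h import *
shot("wrist","w4"); go([.605,.30,.25],0)
E
```

```text
t 8.25 pos [ 0.4819 -0.4698  0.2169] xaxis yaw -67.0 tilt z [ 0.0043 -0.0053 -1.    ] F [0.3 0.1 0.9] op 0.0913 q6 [-0.89  0.64  1.12 -0.    1.37  0.28]
shift [-660.2 -414.2  -36.6] spin -66.99670716957691
```

View pics/w4.png

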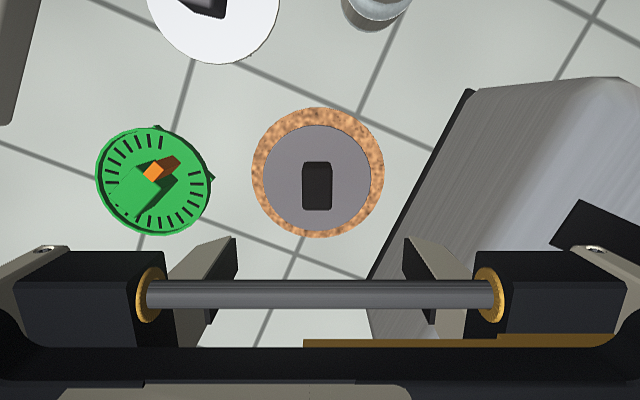

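Emit:
{"op": "servo_tool", "data": {
  "commands": [
    {"x": -660,"y": -414,"z": -35,"spin": -67,"claw": 1},
    {"x": -660,"y": -414,"z": -35,"spin": -67,"claw": 1},
    {"x": -660,"y": -414,"z": -35,"spin": -67,"claw": 1},
    {"x": -660,"y": -414,"z": -35,"spin": -67,"claw": 1},
    {"x": -660,"y": -414,"z": -35,"spin": -67,"claw": 1},
    {"x": -660,"y": -414,"z": -35,"spin": -67,"claw": 1},
    {"x": -660,"y": -414,"z": -35,"spin": -67,"claw": 1},
    {"x": -660,"y": -414,"z": -35,"spin": -67,"claw": 1},
    {"x": -660,"y": -414,"z": -35,"spin": -67,"claw": 1},
    {"x": -660,"y": -414,"z": -35,"spin": -67,"claw": 1},
    {"x": -660,"y": -414,"z": -35,"spin": -67,"claw": 1},
    {"x": -660,"y": -414,"z": -35,"spin": -67,"claw": 1},
    {"x": -660,"y": -414,"z": -35,"spin": -67,"claw": 1},
    {"x": -660,"y": -414,"z": -35,"spin": -67,"claw": 1},
    {"x": -660,"y": -414,"z": -35,"spin": -67,"claw": 1},
    {"x": -660,"y": -414,"z": -35,"spin": -67,"claw": 1}
  ]
}}

```text
t: 10.25
ee_pos: [0.6043, 0.299, 0.2473]
orientation: [3.141, -0.003, -0.001]
wrist_force: [-0.2, -1.4, 0.1]
opening: 0.0919
```

```bash
python3 - <<'E'
from h import *
st();shot("wrist","w5"); 
E
```

```text
t 10.25 pos [0.6043 0.299  0.2473] xaxis yaw -0.1 tilt z [-9.e-04 -7.e-04 -1.e+00] F [-0.2 -1.4  0.1] op 0.0919 q6 [ 0.35  0.63  1.06 -0.    1.45  0.35]
```

View pics/w5.png

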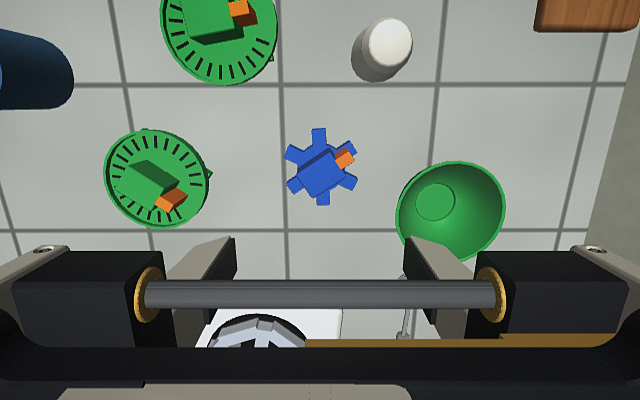

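```bash
python3 - <<'E'
from h import *
a=load("w5"); save(a,"w5g",(265,115,375,215),7); save(a,"w5b",(95,115,225,235),6);save(a,"w5c",(150,0,290,90),5)
E
```

```text
(no output)
```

View pics/w5g.png

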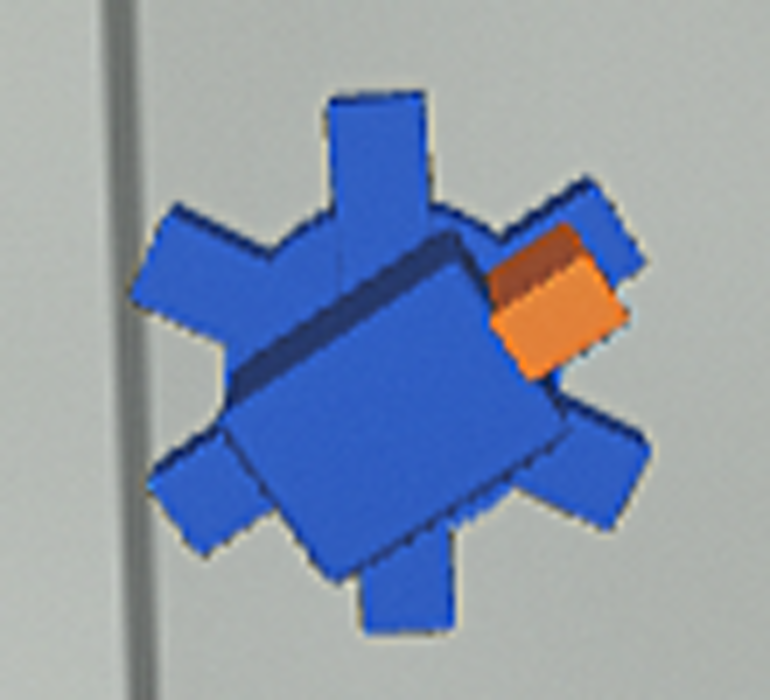

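View pics/w5b.png

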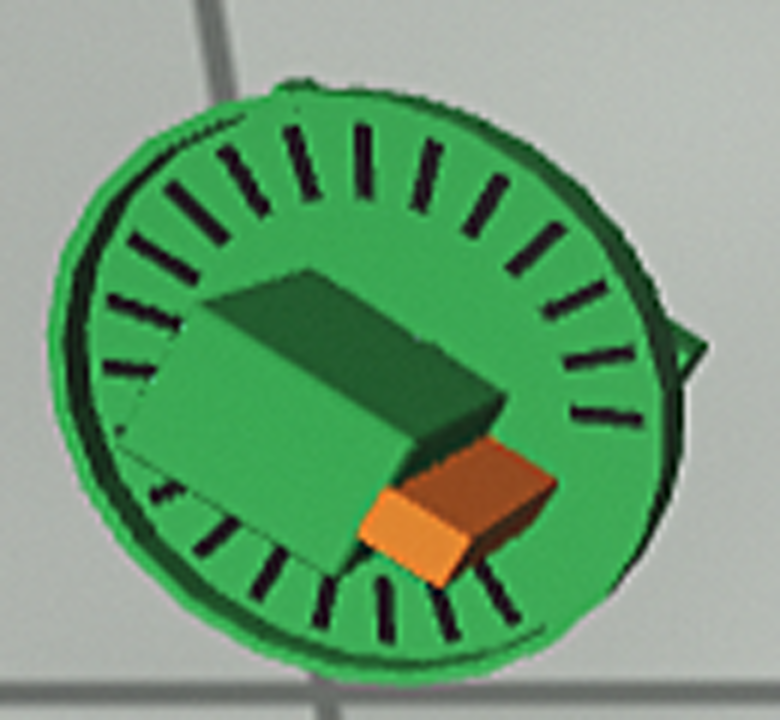

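View pics/w5c.png

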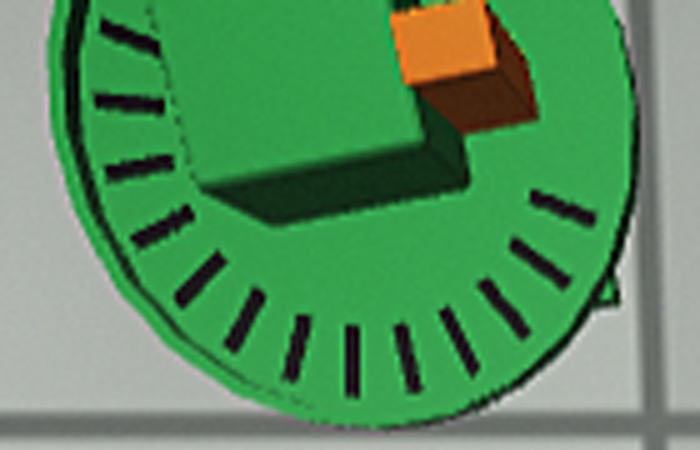

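```bash
cat >> h.py <<'E'
from scipy.optimize import least_squares
def fit(im,M,uv,p0,z0=0):
    M=np.array(M,float)/1000; uv=np.array(uv,float)
    def W(p):
        c,s=np.cos(p[2]),np.sin(p[2]); return np.c_[p[0]+c*M[:,0]-s*M[:,1],p[1]+s*M[:,0]+c*M[:,1],z0+M[:,2]]
    r=least_squares(lambda p:(proj(im,W(p))-uv).ravel(),[p0[0],p0[1],np.radians(p0[2])],loss='soft_l1')
    print("fit",r.x[:2].round(4),"yaw",np.degrees(r.x[2]).round(2)); print("  res px",(proj(im,W(r.x))-uv).round(1).tolist())
    return r.x
def cu(pts,c,s): return [(c[0]+(x+.5)/s-.5,c[1]+(y+.5)/s-.5) for x,y in pts]
E
python3 - <<'E'
from h import *
a=load("w5")
def tip(d,s):
    d=np.radians(d); return [45*np.cos(d)-s*8*np.sin(d),45*np.sin(d)+s*8*np.cos(d),16]
M=[[-22,16,56],[22,16,56],[22,-16,56],[-22,-16,56],[38,6,56],[38,-6,56],tip(240,1),tip(240,-1)]
uv=cu([(225,415),(455,262),(568,430),(337,580),(580,262),(630,318),(452,632),(365,634)],(265,115),7)
fit(a,M,uv,(.607,.312,30))
# tray B: block top z58
M=[[-22,16,58],[22,16,58],[22,-16,58],[-22,-16,58],[38,6,58],[38,-6,58]]
uv=cu([(203,302),(415,442),(338,576),(118,443),(472,540),(440,588)],(95,115),6)
fit(a,M,uv,(.41,.295,-30))
M=[[22,-16,58],[-22,-16,58],[38,6,58],[38,-6,58],[22,-16,18],[-22,-16,18]]
uv=cu([(423,142),(200,186),(484,0),(498,66),(468,187),(275,225)],(150,0),5)
fit(a,M,uv,(.5,.458,10))
E
```

```text
fit [0.6046 0.3065] yaw 33.68
  res px [[-2.3, 0.6], [0.2, -1.1], [0.9, 0.5], [-1.0, 1.5], [0.9, -1.6], [0.0, 0.1], [0.4, -0.4], [-0.4, 0.2]]
fit [0.4144 0.2934] yaw -36.43
  res px [[-1.5, -1.1], [1.3, 0.2], [-0.2, 1.1], [-1.1, -0.3], [0.6, -0.2], [0.5, 0.4]]
fit [0.5023 0.456 ] yaw 9.14
  res px [[0.6, 0.4], [-1.6, 0.2], [0.0, -1.7], [0.3, 0.2], [1.5, 0.2], [-1.2, 0.1]]
```

Emit:
{"op": "servo_tool", "data": {
  "commands": [
    {"x": -78,"y": 239,"z": 0,"spin": 0,"claw": 1},
    {"x": -78,"y": 239,"z": 0,"spin": 0,"claw": 1},
    {"x": -78,"y": 239,"z": 0,"spin": 0,"claw": 1},
    {"x": -78,"y": 239,"z": 0,"spin": 0,"claw": 1},
    {"x": -78,"y": 239,"z": 0,"spin": 0,"claw": 1},
    {"x": -78,"y": 239,"z": 0,"spin": 0,"claw": 1},
    {"x": -78,"y": 239,"z": 0,"spin": 0,"claw": 1}
  ]
}}

```text
t: 11.18
ee_pos: [0.5265, 0.0623, 0.2477]
orientation: [-3.141, -0.002, -0.001]
wrist_force: [0.4, 0.8, -1.0]
opening: 0.0917
```

```bash
python3 - <<'E'
from h import *
st();a=shot("wrist","w6",(225,70,425,220),4); go([.6046,.3065,.2],-56.3)
E
```

```text
t 11.18 pos [0.5265 0.0623 0.2477] xaxis yaw 0.06 tilt z [ 4.e-04  2.e-04 -1.e+00] F [ 0.4  0.8 -1. ] op 0.0917 q6 [-0.03  0.35  1.52  0.    1.27 -0.03]
t 11.22 pos [0.5265 0.0625 0.2476] xaxis yaw 0.09 tilt z [ 1.e-04  1.e-04 -1.e+00] F [ 0.1  0.6 -0.8] op 0.0921 q6 [-0.03  0.35  1.52  0.    1.27 -0.03]
shift [  78.5 -243.9   47.6] spin 56.388648788606815
```

View pics/w6.png

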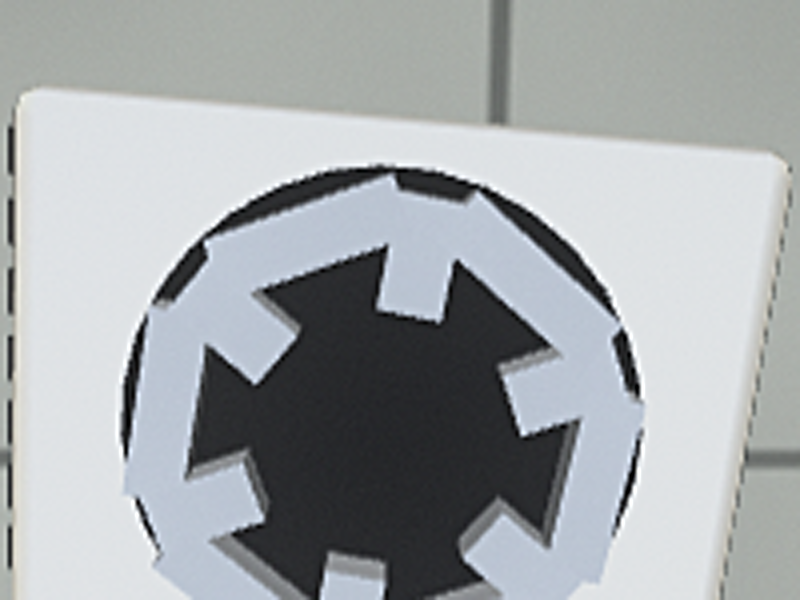

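```bash
python3 - <<'E'
from h import *
a=load("w6"); save(a,"w6b",(270,120,390,240),6)
E
```

```text
(no output)
```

View pics/w6b.png

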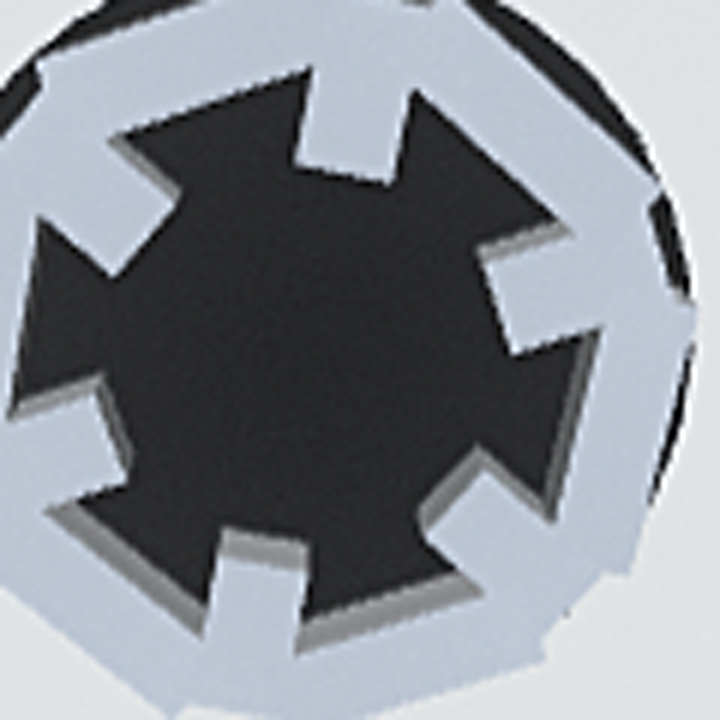

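```bash
cat > well.py <<'E'
from h import *
a=load("w6")
T=[[(295,163),(390,185)],[(480,258),(513,355)],[(485,475),(425,540)],[(218,555),(305,570)],[(95,400),(125,483)],[(178,205),(113,277)]]
P=np.array([np.mean([back(a,u,.072)[:2] for u in cu(t,(270,120),6)],axis=0) for t in T])
ang=[80-60*k for k in range(6)]
def f(p): 
    d=np.radians(np.array(ang))+p[3]; return (P-np.c_[p[0]+p[2]*np.cos(d),p[1]+p[2]*np.sin(d)]).ravel()
r=least_squares(f,[.527,.065,.03,0]); print(r.x, np.abs(r.fun).max(), "tooth ang",(80+np.degrees(r.x[3]))%60,"gap yaw",(110+np.degrees(r.x[3]))%60)
E
python3 well.py
```

```text
[ 0.52641851  0.06661854  0.03408153 -0.01736247] 0.0006470528879842369 tooth ang 19.00520366696874 gap yaw 49.00520366696874
```

Emit:
{"op": "servo_tool", "data": {
  "commands": [
    {"x": 78,"y": -244,"z": 45,"spin": 56.4,"claw": 1},
    {"x": 78,"y": -244,"z": 45,"spin": 56.4,"claw": 1},
    {"x": 78,"y": -244,"z": 45,"spin": 56.4,"claw": 1},
    {"x": 78,"y": -244,"z": 45,"spin": 56.4,"claw": 1},
    {"x": 78,"y": -244,"z": 45,"spin": 56.4,"claw": 1},
    {"x": 78,"y": -244,"z": 45,"spin": 56.4,"claw": 1},
    {"x": 78,"y": -244,"z": 45,"spin": 56.4,"claw": 1},
    {"x": 78,"y": -244,"z": 45,"spin": 56.4,"claw": 1}
  ]
}}

```text
t: 12.22
ee_pos: [0.604, 0.3059, 0.2026]
orientation: [2.77, -1.482, -0.0]
wrist_force: [0.3, 0.2, 0.1]
opening: 0.0919
```

```bash
python3 - <<'E'
from h import *
st();a=shot("wrist","w7",(230,110,410,250),4)
E
```

```text
t 12.22 pos [0.604  0.3059 0.2026] xaxis yaw -56.28 tilt z [-1.e-04 -1.e-04 -1.e+00] F [0.3 0.2 0.1] op 0.0919 q6 [ 0.36  0.66  1.12 -0.    1.36  1.34]
```

View pics/w7.png

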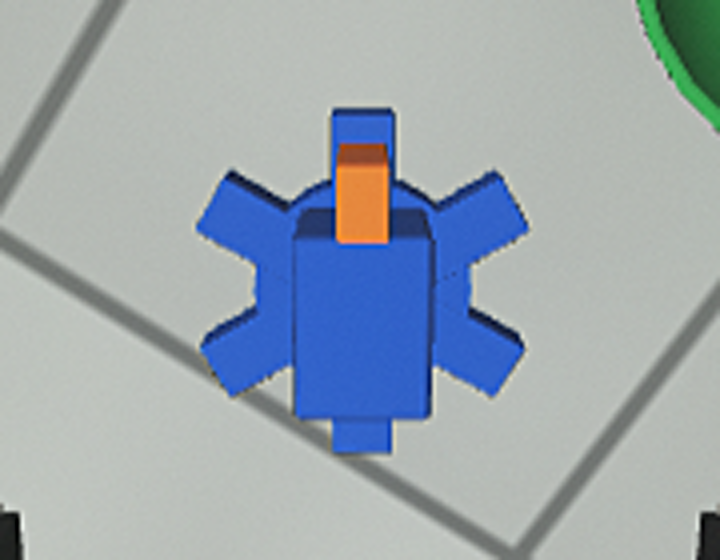

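```bash
python3 - <<'E'
from h import *
a=load("w7")
M=[[22,16,56],[22,-16,56],[-22,-16,56],[-22,16,56],[38,6,56],[38,-6,56],[-45,8,16],[-45,-8,16],[45,8,16],[45,-8,16]]
uv=cu([(294,238),(433,238),(430,418),(294,418),(337,163),(389,163),(333,453),(392,453),(332,114),(395,114)],(230,110),4)
r=fit(a,M,uv,(.607,.312,30)); go([r[0],r[1],.046],np.degrees(r[2])-90)
E
```

```text
fit [0.6051 0.3063] yaw 33.61
  res px [[-0.6, -0.6], [0.5, -0.5], [0.3, 1.0], [-0.0, 0.9], [-0.2, 0.2], [0.4, 0.2], [-0.2, -0.1], [-0.0, -0.0], [-0.3, -0.3], [0.1, -0.3]]
t 12.28 pos [0.6041 0.3057 0.2027] xaxis yaw -56.32 tilt z [ 1.e-04 -0.e+00 -1.e+00] F [ 0.2 -0.  -0.2] op 0.0917 q6 [ 0.36  0.66  1.12 -0.    1.36  1.34]
shift [-1.000e-01 -1.200e+00  1.567e+02] spin 0.07628460920918201
```

Emit:
{"op": "servo_tool", "data": {
  "commands": [
    {"x": 0,"y": -1.2,"z": 55,"spin": 0,"claw": 1},
    {"x": 0,"y": -1.2,"z": 110,"spin": 0,"claw": 1},
    {"x": 0,"y": -1.2,"z": 145,"spin": 0,"claw": 1},
    {"x": 0,"y": -1.2,"z": 157,"spin": 0,"claw": 0.7},
    {"x": 0,"y": -1.2,"z": 157,"spin": 0,"claw": 0.5},
    {"x": 0,"y": -1.2,"z": 157,"spin": 0,"claw": 0},
    {"x": 0,"y": -1.2,"z": 157,"spin": 0,"claw": 0},
    {"x": 0,"y": -1.2,"z": 157,"spin": 0,"claw": 0},
    {"x": 0,"y": -1.2,"z": 157,"spin": 0,"claw": 0},
    {"x": 0,"y": -1.2,"z": 157,"spin": 0,"claw": 0},
    {"x": 0,"y": -1.2,"z": 157,"spin": 0,"claw": 0}
  ],
  "newtons": 35
}}

```text
t: 13.65
ee_pos: [0.6053, 0.3061, 0.0459]
orientation: [-2.769, 1.484, -0.0]
wrist_force: [-0.9, -1.0, 2.9]
opening: 0.0319
```

```bash
python3 - <<'E'
from h import *
go([.5264,.0666,.17],-41)
E
```

```text
t 13.65 pos [0.6053 0.3061 0.0459] xaxis yaw -56.4 tilt z [ 3.e-04 -1.e-04 -1.e+00] F [-0.9 -1.   2.9] op 0.0319 q6 [ 0.36  0.82  1.28 -0.    1.05  1.34]
shift [ 155.8  198.3 -124.1] spin -15.396165770233026
```

Emit:
{"op": "servo_tool", "data": {
  "commands": [
    {"x": 0,"y": 0,"z": -60,"spin": 0,"claw": 0},
    {"x": 0,"y": 0,"z": -115,"spin": 0,"claw": 0},
    {"x": 155.8,"y": 198.3,"z": -125,"spin": -15.4,"claw": 0},
    {"x": 155.8,"y": 198.3,"z": -125,"spin": -15.4,"claw": 0},
    {"x": 155.8,"y": 198.3,"z": -125,"spin": -15.4,"claw": 0},
    {"x": 155.8,"y": 198.3,"z": -125,"spin": -15.4,"claw": 0},
    {"x": 155.8,"y": 198.3,"z": -125,"spin": -15.4,"claw": 0},
    {"x": 155.8,"y": 198.3,"z": -125,"spin": -15.4,"claw": 0},
    {"x": 155.8,"y": 198.3,"z": -125,"spin": -15.4,"claw": 0}
  ]
}}

```text
t: 14.78
ee_pos: [0.5265, 0.0677, 0.1704]
orientation: [-2.943, 1.098, 0.0]
wrist_force: [-0.4, -0.2, -2.3]
opening: 0.0316
```

```bash
python3 - <<'E'
from h import *
go([.5264,.0666,.102],-41); shot("wrist","w8"); shot("side","sd8",(270,170,380,270),6)
E
```

```text
t 14.78 pos [0.5265 0.0677 0.1704] xaxis yaw -40.92 tilt z [-1.e-04  2.e-04 -1.e+00] F [-0.4 -0.2 -2.3] op 0.0316 q6 [-0.02  0.43  1.63  0.    1.08  0.7 ]
shift [ 0.6  0.9 68.4] spin 0.07735737299728385
```

View pics/w8.png

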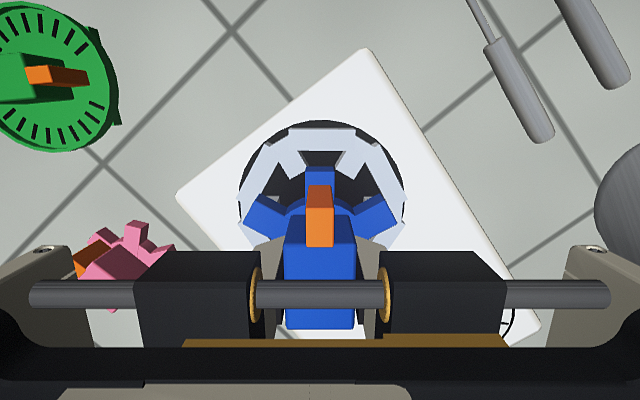

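Emit:
{"op": "servo_tool", "data": {
  "commands": [
    {"x": 0.6,"y": 0.9,"z": 30,"spin": 0,"claw": 0},
    {"x": 0.6,"y": 0.9,"z": 46,"spin": 0,"claw": 0},
    {"x": 0.6,"y": 0.9,"z": 54,"spin": 0,"claw": 0},
    {"x": 0.6,"y": 0.9,"z": 58,"spin": 0,"claw": 0},
    {"x": 0.6,"y": 0.9,"z": 60,"spin": 0,"claw": 0}
  ]
}}

```text
t: 15.5
ee_pos: [0.5265, 0.0658, 0.1109]
orientation: [-2.943, 1.099, -0.001]
wrist_force: [0.5, 0.4, -2.1]
opening: 0.0321
```

Underside at 65 mm, already 7 mm below the tooth tops with no contact force. Going home.

Emit:
{"op": "servo_tool", "data": {
  "commands": [
    {"x": 0,"y": 0,"z": 5,"spin": 0,"claw": 0},
    {"x": 0,"y": 0,"z": 8,"spin": 0,"claw": 0},
    {"x": 0,"y": 0,"z": 9,"spin": 0,"claw": 0},
    {"x": 0,"y": 0,"z": 10,"spin": 0,"claw": 0},
    {"x": 0,"y": 0,"z": 10,"spin": 0,"claw": 0}
  ]
}}

```text
t: 16.12
ee_pos: [0.526, 0.0655, 0.1018]
orientation: [2.943, -1.1, 0.001]
wrist_force: [-5.1, -0.1, 8.4]
opening: 0.0319
```

Emit:
{"op": "servo_tool", "data": {
  "commands": [
    {"x": 0,"y": 0,"z": 9,"spin": 0,"claw": 0},
    {"x": 0,"y": 0,"z": 9,"spin": 0,"claw": 1},
    {"x": 0,"y": 0,"z": 9,"spin": 0,"claw": 1},
    {"x": 0,"y": 0,"z": 9,"spin": 0,"claw": 1},
    {"x": 0,"y": 0,"z": 9,"spin": 0,"claw": 1},
    {"x": 0,"y": 0,"z": -45,"spin": 0,"claw": 1},
    {"x": 0,"y": 0,"z": -100,"spin": 0,"claw": 1},
    {"x": 0,"y": 0,"z": -130,"spin": 0,"claw": 1},
    {"x": 0,"y": 0,"z": -130,"spin": 0,"claw": 1}
  ]
}}

```text
t: 17.25
ee_pos: [0.5276, 0.0655, 0.2337]
orientation: [-2.941, 1.099, -0.01]
wrist_force: [-0.0, 0.3, -0.9]
opening: 0.0914
```

```bash
python3 - <<'E'
from h import *
st(); a=shot("wrist","w9",(230,90,410,230),4); 
E
```

```text
t 17.25 pos [0.5276 0.0655 0.2337] xaxis yaw -41.0 tilt z [ 6.9e-03 -2.0e-04 -1.0e+00] F [-0.   0.3 -0.9] op 0.0914 q6 [-0.02  0.37  1.54 -0.    1.23  0.69]
```

View pics/w9.png

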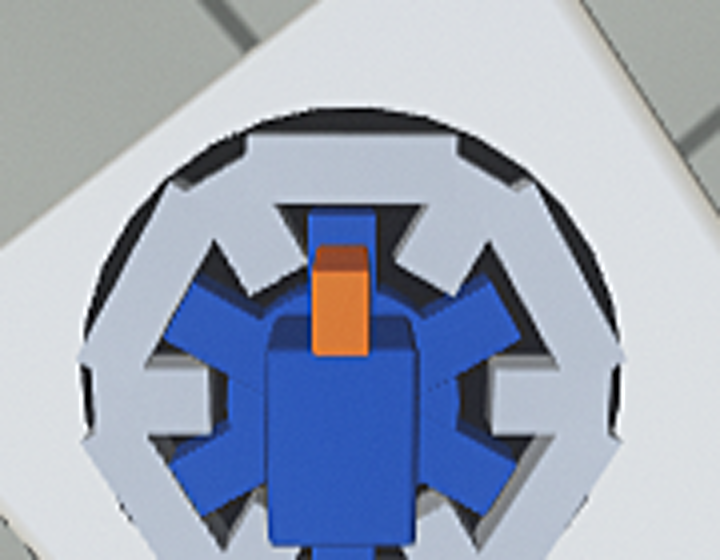

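```bash
python3 - <<'E'
from h import *
a=load("w9")
M=[[22,16,56],[22,-16,56],[-22,-16,56],[-22,16,56],[38,6,56],[38,-6,56],[45,8,16],[45,-8,16]]
uv=cu([(268,347),(418,347),(414,545),(268,545),(314,270),(370,270),(309,214),(376,214)],(230,90),4)
r=fit(a,M,uv,(.526,.066,49),.056)
go([.4144,.2934,.2],-126.4)
E
```

```text
fit [0.5249 0.0681] yaw 48.74
  res px [[-1.1, -0.0], [0.4, 0.1], [0.5, 0.8], [-0.3, 0.7], [-0.5, -0.2], [0.4, -0.1], [-0.1, -0.6], [0.5, -0.5]]
t 17.3 pos [0.5266 0.0655 0.2317] xaxis yaw -41.0 tilt z [ 2.9e-03 -2.0e-04 -1.0e+00] F [-0.5 -0.3 -1.2] op 0.0918 q6 [-0.02  0.37  1.54 -0.    1.23  0.69]
shift [-234.2  -98.3   31.3] spin 85.40022124681349
```

```bash
python3 - <<'E'
from h import *
st(); a=shot("wrist","w10",(230,90,410,230),4); 
E
```

```text
t 17.3 pos [0.5266 0.0655 0.2317] xaxis yaw -41.0 tilt z [ 2.9e-03 -2.0e-04 -1.0e+00] F [-0.5 -0.3 -1.2] op 0.0918 q6 [-0.02  0.37  1.54 -0.    1.23  0.69]
```

View pics/w10.png

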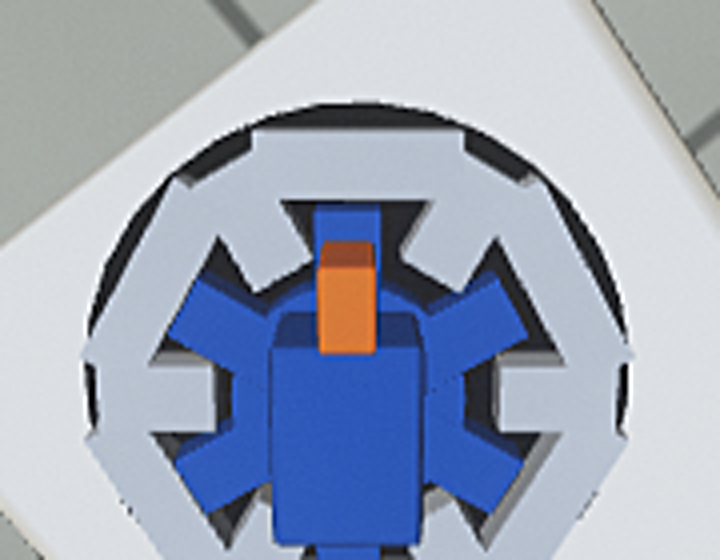

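```bash
python3 - <<'E'
from h import *
a=load("w10")
M=[[22,16,56],[22,-16,56],[-22,-16,56],[-22,16,56],[38,6,56],[38,-6,56],[45,8,16],[45,-8,16]]
uv=cu([(272,346),(424,346),(421,545),(275,545),(320,268),(376,268),(314,208),(381,208)],(230,90),4)
r=fit(a,M,uv,(.526,.066,49),.056)
# well teeth tips: left (212,367)-(212,433), right (499,367)-(499,433)
for u in cu([(213,400),(498,400)],(230,90),4): print(back(a,u,.072).round(4))
E
```

```text
fit [0.525  0.0679] yaw 49.05
  res px [[-0.8, -0.2], [0.6, -0.2], [0.6, 0.6], [-0.5, 0.7], [-0.7, -0.4], [0.3, -0.4], [-0.2, 0.1], [0.6, 0.1]]
[0.5005 0.0891 0.072 ]
[0.5517 0.0445 0.072 ]
```

Emit:
{"op": "servo_tool", "data": {
  "commands": [
    {"x": -234,"y": -98,"z": 0,"spin": 85.4,"claw": 1},
    {"x": -234,"y": -98,"z": 0,"spin": 85.4,"claw": 1},
    {"x": -234,"y": -98,"z": 0,"spin": 85.4,"claw": 1},
    {"x": -234,"y": -98,"z": 25,"spin": 85.4,"claw": 1},
    {"x": -234,"y": -98,"z": 25,"spin": 85.4,"claw": 1},
    {"x": -234,"y": -98,"z": 25,"spin": 85.4,"claw": 1},
    {"x": -234,"y": -98,"z": 25,"spin": 85.4,"claw": 1},
    {"x": -234,"y": -98,"z": 25,"spin": 85.4,"claw": 1},
    {"x": -234,"y": -98,"z": 25,"spin": 85.4,"claw": 1},
    {"x": -234,"y": -98,"z": 25,"spin": 85.4,"claw": 1},
    {"x": -234,"y": -98,"z": 25,"spin": 85.4,"claw": 1}
  ]
}}

```text
t: 18.73
ee_pos: [0.4135, 0.2928, 0.2048]
orientation: [1.418, -2.802, 0.0]
wrist_force: [-0.6, -0.1, 0.8]
opening: 0.0921
```

```bash
python3 - <<'E'
from h import *
st(); a=shot("wrist","w11",(230,90,410,240),4); 
E
```

```text
t 18.73 pos [0.4135 0.2928 0.2048] xaxis yaw -126.33 tilt z [-1.4e-03 -8.0e-04 -1.0e+00] F [-0.6 -0.1  0.8] op 0.0921 q6 [ 0.46  0.35  1.65 -0.    1.14  2.67]
```

View pics/w11.png

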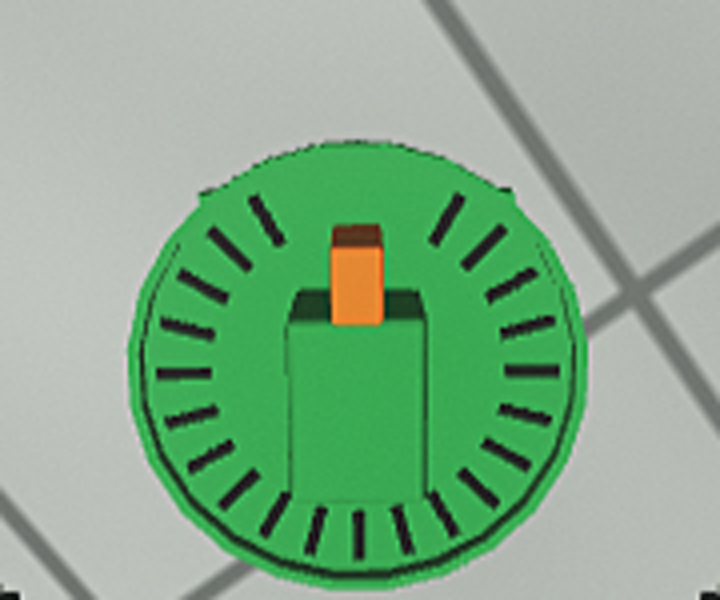

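```bash
cat > tray.py <<'E'
from h import *
def tray(tag,c,s,pts,p0):
    a=load(tag)
    M=[[22,16,58],[22,-16,58],[-22,-16,58],[-22,16,58],[38,6,58],[38,-6,58],[-58,0,25]]
    r=fit(a,M,cu(pts,c,s),p0); go([r[0],r[1],.053],np.degrees(r[2])-90); return r
E
python3 - <<'E'
from tray import *
tray("w11",(230,90),4,[(287,323),(426,323),(424,500),(290,500),(332,246),(384,246),(360,590)],(.414,.293,-36))
E
```

```text
fit [0.4136 0.2929] yaw -36.13
  res px [[-0.3, -1.1], [0.8, -1.2], [0.7, 1.0], [-0.1, 1.1], [-0.6, 0.2], [0.1, 0.1], [-0.4, -0.1]]
t 18.77 pos [0.4136 0.2929 0.2051] xaxis yaw -126.34 tilt z [-1.e-03 -6.e-04 -1.e+00] F [-0.6 -0.9  0. ] op 0.0918 q6 [ 0.46  0.35  1.64 -0.    1.14  2.67]
shift [-2.000e-01 -1.000e-01  1.521e+02] spin -0.21301424075767272
```

Emit:
{"op": "servo_tool", "data": {
  "commands": [
    {"x": 0,"y": 0,"z": 55,"spin": -0.2,"claw": 1},
    {"x": 0,"y": 0,"z": 110,"spin": -0.2,"claw": 1},
    {"x": 0,"y": 0,"z": 142,"spin": -0.2,"claw": 0.8},
    {"x": 0,"y": 0,"z": 152,"spin": -0.2,"claw": 0.6},
    {"x": 0,"y": 0,"z": 152,"spin": -0.2,"claw": 0.5},
    {"x": 0,"y": 0,"z": 152,"spin": -0.2,"claw": 0},
    {"x": 0,"y": 0,"z": 152,"spin": -0.2,"claw": 0},
    {"x": 0,"y": 0,"z": 152,"spin": -0.2,"claw": 0},
    {"x": 0,"y": 0,"z": 152,"spin": -0.2,"claw": 0},
    {"x": 0,"y": 0,"z": 152,"spin": -0.2,"claw": 0},
    {"x": 0,"y": 0,"z": 100,"spin": -0.2,"claw": 0},
    {"x": 0,"y": 0,"z": 45,"spin": -0.2,"claw": 0},
    {"x": 0,"y": 0,"z": 20,"spin": -0.2,"claw": 0},
    {"x": 0,"y": 0,"z": 20,"spin": -0.2,"claw": 0}
  ]
}}

```text
t: 20.52
ee_pos: [0.4146, 0.2934, 0.1871]
orientation: [-1.42, 2.798, -0.0]
wrist_force: [-0.4, 0.2, -2.6]
opening: 0.0317
```

```bash
python3 - <<'E'
from h import *
go([.5252,.0677,.185],49-90)
E
```

```text
t 20.52 pos [0.4146 0.2934 0.1871] xaxis yaw -126.2 tilt z [ 0.0035  0.0017 -1.    ] F [-0.4  0.2 -2.6] op 0.0317 q6 [ 0.46  0.37  1.67 -0.    1.09  2.67]
shift [ 116.8 -222.6    2.1] spin -85.20042525055953
```

Emit:
{"op": "servo_tool", "data": {
  "commands": [
    {"x": 116.3,"y": -222.8,"z": 0,"spin": -85.1,"claw": 0},
    {"x": 116.3,"y": -222.8,"z": 0,"spin": -85.1,"claw": 0},
    {"x": 116.3,"y": -222.8,"z": 0,"spin": -85.1,"claw": 0},
    {"x": 116.3,"y": -222.8,"z": 0,"spin": -85.1,"claw": 0},
    {"x": 116.3,"y": -222.8,"z": 0,"spin": -85.1,"claw": 0},
    {"x": 116.3,"y": -222.8,"z": 0,"spin": -85.1,"claw": 0},
    {"x": 116.3,"y": -222.8,"z": 0,"spin": -85.1,"claw": 0},
    {"x": 116.3,"y": -222.8,"z": 0,"spin": -85.1,"claw": 0},
    {"x": 116.3,"y": -222.8,"z": 0,"spin": -85.1,"claw": 0},
    {"x": 116.3,"y": -222.8,"z": 0,"spin": -85.1,"claw": 0},
    {"x": 116.3,"y": -222.8,"z": 0,"spin": -85.1,"claw": 0}
  ]
}}

```text
t: 21.9
ee_pos: [0.5244, 0.0676, 0.1845]
orientation: [2.94, -1.105, -0.003]
wrist_force: [-0.7, -0.1, -1.2]
opening: 0.0317
```

```bash
python3 - <<'E'
from h import *
go([.5252,.0677,.153],49-90); shot("wrist","w12")
E
```

```text
t 21.9 pos [0.5244 0.0676 0.1845] xaxis yaw -41.18 tilt z [-0.002 -0.    -1.   ] F [-0.7 -0.1 -1.2] op 0.0317 q6 [-0.02  0.41  1.61 -0.    1.12  0.7 ]
shift [ 0.5 -0.6 31.5] spin -0.17972375961534226
```

View pics/w12.png

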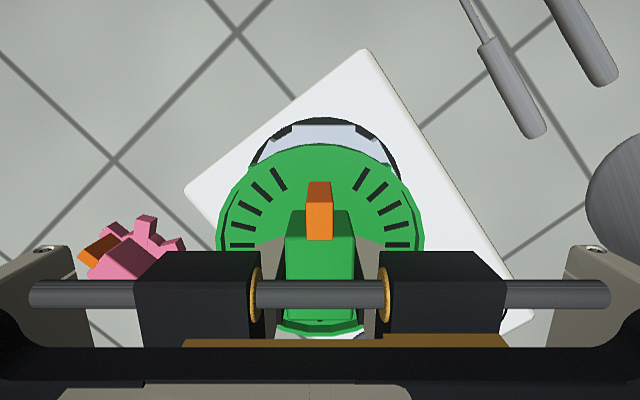

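Emit:
{"op": "servo_tool", "data": {
  "commands": [
    {"x": 0.3,"y": 0,"z": 12,"spin": 0,"claw": 0},
    {"x": 0.3,"y": 0,"z": 18,"spin": 0,"claw": 0},
    {"x": 0.3,"y": 0,"z": 21,"spin": 0,"claw": 0},
    {"x": 0.3,"y": 0,"z": 24,"spin": 0,"claw": 0},
    {"x": 0.3,"y": 0,"z": 25,"spin": 0,"claw": 0}
  ]
}}

```text
t: 22.58
ee_pos: [0.5252, 0.0674, 0.1606]
orientation: [2.942, -1.103, 0.0]
wrist_force: [0.2, -0.1, -1.3]
opening: 0.0317
```

Emit:
{"op": "servo_tool", "data": {
  "commands": [
    {"x": 0,"y": 0,"z": 4,"spin": 0,"claw": 0},
    {"x": 0,"y": 0,"z": 7,"spin": 0,"claw": 0},
    {"x": 0,"y": 0,"z": 8,"spin": 0,"claw": 0},
    {"x": 0,"y": 0,"z": 9,"spin": 0,"claw": 0},
    {"x": 0,"y": 0,"z": 9,"spin": 0,"claw": 0}
  ]
}}

```text
t: 23.2
ee_pos: [0.5252, 0.0674, 0.1542]
orientation: [-2.941, 1.102, -0.003]
wrist_force: [-6.1, -0.2, 18.2]
opening: 0.0315
```

Emit:
{"op": "servo_tool", "data": {
  "commands": [
    {"x": 0,"y": 0,"z": 7,"spin": 0,"claw": 0},
    {"x": 0,"y": 0,"z": 7,"spin": 0,"claw": 0.7},
    {"x": 0,"y": 0,"z": 7,"spin": 0,"claw": 0.7},
    {"x": 0,"y": 0,"z": 7,"spin": 0,"claw": 0.7},
    {"x": 0,"y": 0,"z": 7,"spin": 0,"claw": 0.7},
    {"x": 0,"y": 0,"z": -40,"spin": 0,"claw": 0.7},
    {"x": 0,"y": 0,"z": -60,"spin": 0,"claw": 0.3},
    {"x": 0,"y": 0,"z": -60,"spin": 0,"claw": 0.3},
    {"x": 0,"y": 0,"z": -60,"spin": 0,"claw": 0.3}
  ]
}}

```text
t: 24.32
ee_pos: [0.5246, 0.0674, 0.2105]
orientation: [2.941, -1.103, -0.003]
wrist_force: [-0.4, -0.4, -0.2]
opening: 0.0387
```

```bash
python3 - <<'E'
from h import *
st(); a=shot("wrist","w13"); save(load("w13"),"w13",(210,90,430,255),3.6); a=shot("side","sd13",(265,165,375,265),6)
E
```

```text
t 24.32 pos [0.5246 0.0674 0.2105] xaxis yaw -41.1 tilt z [-2.e-03 -1.e-04 -1.e+00] F [-0.4 -0.4 -0.2] op 0.0387 q6 [-0.02  0.39  1.58 -0.    1.18  0.7 ]
```

View pics/w13.png

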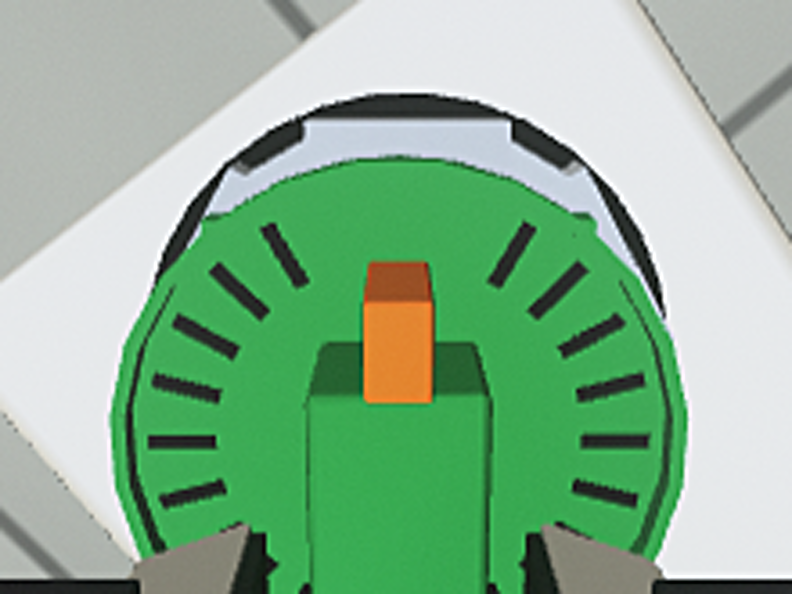

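View pics/sd13.png

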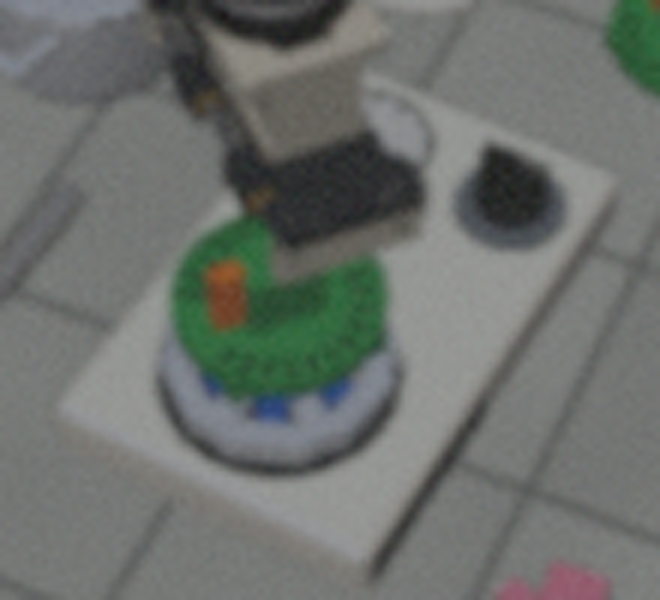

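Emit:
{"op": "servo_tool", "data": {
  "commands": [
    {"x": 0,"y": 0,"z": 0,"spin": 0,"claw": 0.05},
    {"x": 0,"y": 0,"z": 0,"spin": 0,"claw": 0.05},
    {"x": 0,"y": 0,"z": 10,"spin": 0,"claw": 0.05},
    {"x": 0,"y": 0,"z": 20,"spin": 0,"claw": 0.05},
    {"x": 0,"y": 0,"z": 26,"spin": 0,"claw": 0.05},
    {"x": 0,"y": 0,"z": 28,"spin": 0,"claw": 0.05},
    {"x": 0,"y": 0,"z": 30,"spin": 0,"claw": 0.05},
    {"x": 0,"y": 0,"z": 30,"spin": 0,"claw": 0.05}
  ]
}}

```text
t: 25.42
ee_pos: [0.525, 0.0674, 0.1832]
orientation: [2.942, -1.102, 0.001]
wrist_force: [-4.9, 0.0, 11.4]
opening: 0.0044
```

```bash
python3 - <<'E'
from h import *
go([.5023,.456,.205],9.1-90)
E
```

```text
t 25.43 pos [0.525  0.0674 0.1832] xaxis yaw -41.09 tilt z [ 8.e-04 -4.e-04 -1.e+00] F [-4.9  0.  11.4] op 0.0044 q6 [-0.02  0.41  1.62 -0.    1.11  0.7 ]
shift [-272.5 -278.   -21.9] spin 39.810534061657734
```

Emit:
{"op": "servo_tool", "data": {
  "commands": [
    {"x": 0,"y": 0,"z": -45,"spin": 0,"claw": 1},
    {"x": -272,"y": -278,"z": -50,"spin": 39.8,"claw": 1},
    {"x": -272,"y": -278,"z": -50,"spin": 39.8,"claw": 1},
    {"x": -272,"y": -278,"z": -40,"spin": 39.8,"claw": 1},
    {"x": -272,"y": -278,"z": -24,"spin": 39.8,"claw": 1},
    {"x": -272,"y": -278,"z": -24,"spin": 39.8,"claw": 1},
    {"x": -272,"y": -278,"z": -24,"spin": 39.8,"claw": 1},
    {"x": -272,"y": -278,"z": -24,"spin": 39.8,"claw": 1},
    {"x": -272,"y": -278,"z": -24,"spin": 39.8,"claw": 1},
    {"x": -272,"y": -278,"z": -24,"spin": 39.8,"claw": 1},
    {"x": -272,"y": -278,"z": -24,"spin": 39.8,"claw": 1},
    {"x": -272,"y": -278,"z": -24,"spin": 39.8,"claw": 1}
  ]
}}

```text
t: 26.92
ee_pos: [0.5035, 0.4547, 0.2062]
orientation: [-2.389, 2.04, -0.0]
wrist_force: [0.3, -0.2, -0.2]
opening: 0.0916
```

```bash
python3 - <<'E'
from h import *
st(); a=shot("wrist","w14",(230,90,410,240),4); 
E
```

```text
t 26.93 pos [0.5035 0.4547 0.2062] xaxis yaw -80.98 tilt z [ 5.e-04  1.e-04 -1.e+00] F [ 0.3 -0.2 -0.2] op 0.0916 q6 [ 0.62  0.66  1.11 -0.    1.37  2.04]
```

View pics/w14.png

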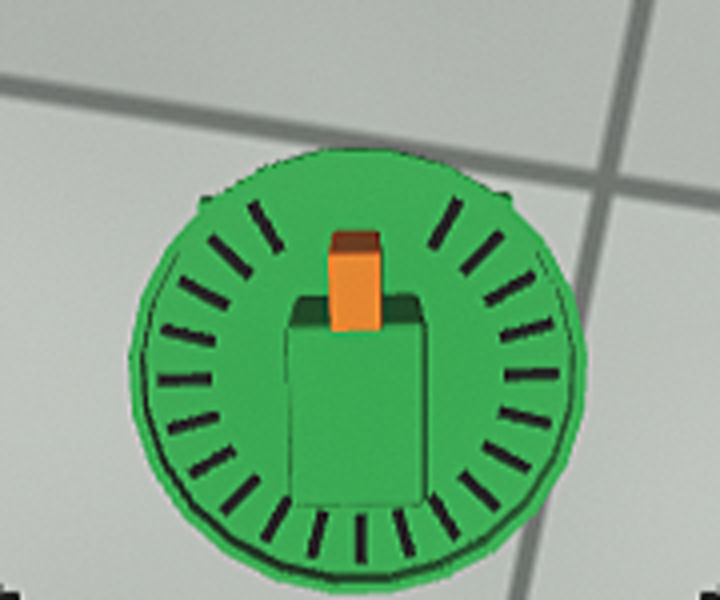

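```bash
python3 - <<'E'
from tray import *
tray("w14",(230,90),4,[(286,328),(425,326),(424,505),(290,505),(329,252),(380,251),(361,594)],(.502,.456,9))
E
```

```text
fit [0.5022 0.4556] yaw 9.76
  res px [[-0.5, -0.9], [0.4, -0.8], [0.5, 0.6], [-0.1, 1.0], [-0.5, 0.2], [0.4, 0.3], [-0.3, -0.3]]
t 26.98 pos [0.5034 0.4549 0.2062] xaxis yaw -80.97 tilt z [ 5.e-04  2.e-04 -1.e+00] F [-0.4 -0.7 -0.1] op 0.0918 q6 [ 0.62  0.66  1.11 -0.    1.37  2.04]
shift [ -0.9   1.1 153.2] spin -0.7331326132048304
```

Emit:
{"op": "servo_tool", "data": {
  "commands": [
    {"x": -0.9,"y": 1.1,"z": 55,"spin": -0.7,"claw": 1},
    {"x": -0.9,"y": 1.1,"z": 110,"spin": -0.7,"claw": 1},
    {"x": -0.9,"y": 1.1,"z": 143,"spin": -0.7,"claw": 0.8},
    {"x": -0.9,"y": 1.1,"z": 153,"spin": -0.7,"claw": 0.6},
    {"x": -0.9,"y": 1.1,"z": 153,"spin": -0.7,"claw": 0.5},
    {"x": -0.9,"y": 1.1,"z": 153,"spin": -0.7,"claw": 0},
    {"x": -0.9,"y": 1.1,"z": 153,"spin": -0.7,"claw": 0},
    {"x": -0.9,"y": 1.1,"z": 153,"spin": -0.7,"claw": 0},
    {"x": -0.9,"y": 1.1,"z": 153,"spin": -0.7,"claw": 0},
    {"x": -0.9,"y": 1.1,"z": 153,"spin": -0.7,"claw": 0},
    {"x": -0.9,"y": 1.1,"z": 100,"spin": -0.7,"claw": 0},
    {"x": -0.9,"y": 1.1,"z": 40,"spin": -0.7,"claw": 0},
    {"x": -0.9,"y": 1.1,"z": -20,"spin": -0.7,"claw": 0},
    {"x": -0.9,"y": 1.1,"z": -28,"spin": -0.7,"claw": 0},
    {"x": -0.9,"y": 1.1,"z": -28,"spin": -0.7,"claw": 0},
    {"x": -0.9,"y": 1.1,"z": -28,"spin": -0.7,"claw": 0}
  ]
}}

```text
t: 28.98
ee_pos: [0.5009, 0.4559, 0.2309]
orientation: [2.4, -2.021, -0.002]
wrist_force: [-0.2, 1.0, -1.8]
opening: 0.0318
```

```bash
python3 - <<'E'
from h import *
go([.5252,.0677,.230],49-90)
E
```

```text
t 28.98 pos [0.5009 0.4559 0.2309] xaxis yaw -80.2 tilt z [-0.0038 -0.0028 -1.    ] F [-0.2  1.  -1.8] op 0.0318 q6 [ 0.63  0.65  1.07 -0.    1.43  2.03]
shift [386.7  42.2   1.9] spin -39.195746432133376
```

Emit:
{"op": "servo_tool", "data": {
  "commands": [
    {"x": 386.2,"y": 43,"z": 0,"spin": -39.2,"claw": 0},
    {"x": 386.2,"y": 43,"z": 0,"spin": -39.2,"claw": 0},
    {"x": 386.2,"y": 43,"z": 0,"spin": -39.2,"claw": 0},
    {"x": 386.2,"y": 43,"z": 0,"spin": -39.2,"claw": 0},
    {"x": 386.2,"y": 43,"z": 0,"spin": -39.2,"claw": 0},
    {"x": 386.2,"y": 43,"z": 0,"spin": -39.2,"claw": 0},
    {"x": 386.2,"y": 43,"z": 0,"spin": -39.2,"claw": 0},
    {"x": 386.2,"y": 43,"z": 0,"spin": -39.2,"claw": 0},
    {"x": 386.2,"y": 43,"z": 0,"spin": -39.2,"claw": 0},
    {"x": 386.2,"y": 43,"z": 0,"spin": -39.2,"claw": 0},
    {"x": 386.2,"y": 43,"z": 0,"spin": -39.2,"claw": 0}
  ]
}}

```text
t: 30.35
ee_pos: [0.525, 0.0696, 0.2336]
orientation: [-2.944, 1.098, 0.0]
wrist_force: [-0.2, 1.3, -1.6]
opening: 0.0322
```

```bash
python3 - <<'E'
from h import *
go([.5252,.0677,.2],49-90)
E
```

```text
t 30.35 pos [0.525  0.0696 0.2336] xaxis yaw -40.9 tilt z [-1.e-04  0.e+00 -1.e+00] F [-0.2  1.3 -1.6] op 0.0322 q6 [-0.01  0.37  1.54  0.    1.24  0.7 ]
shift [ 1.4  1.3 33.6] spin 0.10205256385827965
```

Emit:
{"op": "servo_tool", "data": {
  "commands": [
    {"x": 0.4,"y": 0,"z": 12,"spin": 0,"claw": 0},
    {"x": 0.4,"y": 0,"z": 16,"spin": 0,"claw": 0},
    {"x": 0.4,"y": 0,"z": 17,"spin": 0,"claw": 0},
    {"x": 0.4,"y": 0,"z": 17,"spin": 0,"claw": 0}
  ]
}}

```text
t: 30.85
ee_pos: [0.5254, 0.0682, 0.2167]
orientation: [2.943, -1.1, -0.0]
wrist_force: [-0.2, -0.5, -1.0]
opening: 0.0317
```

```bash
python3 - <<'E'
from h import *
go([.5252,.0677,.2],49-90)
E
```

```text
t 30.85 pos [0.5254 0.0682 0.2167] xaxis yaw -41.01 tilt z [-0.e+00 -1.e-04 -1.e+00] F [-0.2 -0.5 -1. ] op 0.0317 q6 [-0.02  0.38  1.57 -0.    1.19  0.7 ]
shift [ 0.2  0.5 16.7] spin -0.0067860673831603435
```

Emit:
{"op": "servo_tool", "data": {
  "commands": [
    {"x": 0.2,"y": 0.5,"z": 3,"spin": 0,"claw": 0},
    {"x": 0.2,"y": 0.5,"z": 6,"spin": 0,"claw": 0},
    {"x": 0.2,"y": 0.5,"z": 9,"spin": 0,"claw": 0},
    {"x": 0.2,"y": 0.5,"z": 10,"spin": 0,"claw": 0}
  ]
}}

```text
t: 31.35
ee_pos: [0.5251, 0.0677, 0.2064]
orientation: [2.942, -1.1, -0.001]
wrist_force: [0.5, 0.6, -2.3]
opening: 0.0321
```

Emit:
{"op": "servo_tool", "data": {
  "commands": [
    {"x": 0,"y": 0,"z": 4,"spin": 0,"claw": 0},
    {"x": 0,"y": 0,"z": 6,"spin": 0,"claw": 0},
    {"x": 0,"y": 0,"z": 8,"spin": 0,"claw": 0},
    {"x": 0,"y": 0,"z": 8,"spin": 0,"claw": 0},
    {"x": 0,"y": 0,"z": 8,"spin": 0,"claw": 0}
  ]
}}

```text
t: 31.98
ee_pos: [0.5253, 0.0678, 0.1993]
orientation: [-2.943, 1.1, -0.001]
wrist_force: [-1.7, 0.5, 5.8]
opening: 0.0317
```

Emit:
{"op": "servo_tool", "data": {
  "commands": [
    {"x": 0,"y": 0,"z": 0,"spin": 0,"claw": 0.7},
    {"x": 0,"y": 0,"z": 0,"spin": 0,"claw": 0.7},
    {"x": 0,"y": 0,"z": 0,"spin": 0,"claw": 0.7},
    {"x": 0,"y": 0,"z": 0,"spin": 0,"claw": 0.7},
    {"x": 0,"y": 0,"z": -45,"spin": 0,"claw": 0.5},
    {"x": 0,"y": 0,"z": -50,"spin": 0,"claw": 0.05},
    {"x": 0,"y": 0,"z": -50,"spin": 0,"claw": 0.05},
    {"x": 0,"y": 0,"z": -50,"spin": 0,"claw": 0.05},
    {"x": 0,"y": 0,"z": -50,"spin": 0,"claw": 0.05},
    {"x": 0,"y": 0,"z": -50,"spin": 0,"claw": 0.05},
    {"x": 0,"y": 0,"z": -36,"spin": 0,"claw": 0.05},
    {"x": 0,"y": 0,"z": -31,"spin": 0,"claw": 0.05},
    {"x": 0,"y": 0,"z": -29,"spin": 0,"claw": 0.05},
    {"x": 0,"y": 0,"z": -28,"spin": 0,"claw": 0.05}
  ]
}}

```text
t: 33.72
ee_pos: [0.5258, 0.0674, 0.2292]
orientation: [-2.942, 1.1, -0.006]
wrist_force: [-6.5, -1.8, 24.0]
opening: 0.0045
```

```bash
python3 - <<'E'
from h import *
go([.413,-.313,.205])
E
```

```text
t 33.73 pos [0.5258 0.0674 0.2292] xaxis yaw -40.99 tilt z [ 3.6e-03 -9.0e-04 -1.0e+00] F [-6.5 -1.8 24. ] op 0.0045 q6 [-0.02  0.37  1.55 -0.    1.22  0.7 ]
shift [164.4 361.2  24.1] spin None
```

Emit:
{"op": "servo_tool", "data": {
  "commands": [
    {"x": 0,"y": 0,"z": -30,"spin": 0,"claw": 1},
    {"x": 164,"y": 361,"z": -30,"spin": 63,"claw": 1},
    {"x": 164,"y": 361,"z": -30,"spin": 63,"claw": 1},
    {"x": 164,"y": 361,"z": -20,"spin": 63,"claw": 1},
    {"x": 164,"y": 361,"z": 23,"spin": 63,"claw": 1},
    {"x": 164,"y": 361,"z": 23,"spin": 63,"claw": 1},
    {"x": 164,"y": 361,"z": 23,"spin": 63,"claw": 1},
    {"x": 164,"y": 361,"z": 23,"spin": 63,"claw": 1},
    {"x": 164,"y": 361,"z": 23,"spin": 63,"claw": 1},
    {"x": 164,"y": 361,"z": 23,"spin": 63,"claw": 1},
    {"x": 164,"y": 361,"z": 23,"spin": 63,"claw": 1},
    {"x": 164,"y": 361,"z": 23,"spin": 63,"claw": 1}
  ]
}}

```text
t: 35.22
ee_pos: [0.4126, -0.3115, 0.2041]
orientation: [-1.936, 2.474, -0.001]
wrist_force: [-0.7, 0.5, 0.5]
opening: 0.0918
```

```bash
python3 - <<'E'
from h import *
st(); a=shot("wrist","w15",(220,80,420,230),4); 
E
```

```text
t 35.23 pos [ 0.4126 -0.3115  0.2041] xaxis yaw -103.91 tilt z [ 5.e-04 -5.e-04 -1.e+00] F [-0.7  0.5  0.5] op 0.0918 q6 [-0.79  0.37  1.62  0.    1.15  1.02]
```

View pics/w15.png

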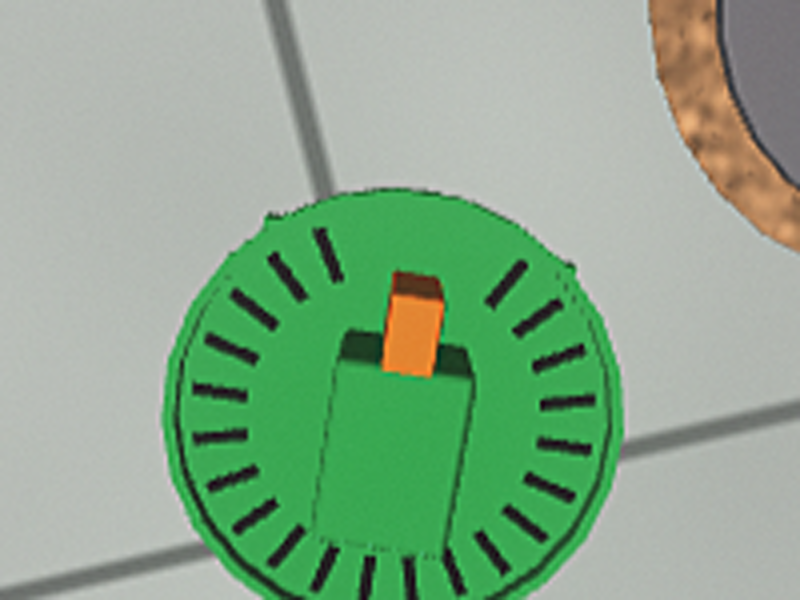

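```bash
python3 - <<'E'
from h import *
a=load("w15")
M=[[22,16,58],[22,-16,58],[-22,-16,58],[-22,16,58],[38,6,58],[38,-6,58]]
r=fit(a,M,cu([(336,360),(475,378),(445,558),(312,539),(392,292),(443,300)],(220,80),4),(.413,-.313,-20)); go([r[0],r[1],.053],np.degrees(r[2])-90)
# rim circle at z .025
P=np.array([back(a,u,.025)[:2] for u in cu([(164,415),(622,415),(395,188)],(220,80),4)]);
rr=least_squares(lambda c:np.hypot(*(P-c).T)-.058,[.41,-.31]); print(rr.x,rr.fun)
E
```

```text
fit [ 0.4118 -0.3094] yaw -22.32
  res px [[-0.2, -0.9], [0.5, -0.2], [0.3, 0.5], [-0.4, 0.5], [-0.5, 0.0], [0.3, 0.0]]
t 35.27 pos [ 0.4126 -0.3116  0.204 ] xaxis yaw -103.92 tilt z [ 4.e-04 -4.e-04 -1.e+00] F [ 0.5 -0.4  0.8] op 0.0918 q6 [-0.8   0.37  1.62  0.    1.15  1.02]
shift [ -2.    1.4 151. ] spin 8.3964830876033
[ 0.412294   -0.30958764] [-1.77094555e-04 -1.77213102e-04  1.27749681e-05]
```

Emit:
{"op": "servo_tool", "data": {
  "commands": [
    {"x": -2,"y": 1.4,"z": 40,"spin": 8.4,"claw": 1},
    {"x": -2,"y": 1.4,"z": 100,"spin": 8.4,"claw": 1},
    {"x": -2,"y": 1.4,"z": 141,"spin": 8.4,"claw": 0.8},
    {"x": -2,"y": 1.4,"z": 151,"spin": 8.4,"claw": 0.6},
    {"x": -2,"y": 1.4,"z": 151,"spin": 8.4,"claw": 0.5},
    {"x": -2,"y": 1.4,"z": 151,"spin": 8.4,"claw": 0},
    {"x": -2,"y": 1.4,"z": 151,"spin": 8.4,"claw": 0},
    {"x": -2,"y": 1.4,"z": 151,"spin": 8.4,"claw": 0},
    {"x": -2,"y": 1.4,"z": 151,"spin": 8.4,"claw": 0},
    {"x": -2,"y": 1.4,"z": 151,"spin": 8.4,"claw": 0},
    {"x": -2,"y": 1.4,"z": 100,"spin": 8.4,"claw": 0},
    {"x": -2,"y": 1.4,"z": 40,"spin": 8.4,"claw": 0},
    {"x": -2,"y": 1.4,"z": -20,"spin": 8.4,"claw": 0},
    {"x": -2,"y": 1.4,"z": -70,"spin": 8.4,"claw": 0},
    {"x": -2,"y": 1.4,"z": -73,"spin": 8.4,"claw": 0},
    {"x": -2,"y": 1.4,"z": -73,"spin": 8.4,"claw": 0},
    {"x": -2,"y": 1.4,"z": -73,"spin": 8.4,"claw": 0},
    {"x": -2,"y": 1.4,"z": -73,"spin": 8.4,"claw": 0}
  ]
}}

```text
t: 37.52
ee_pos: [0.4109, -0.3097, 0.2753]
orientation: [1.747, -2.61, -0.004]
wrist_force: [-0.4, 0.2, -0.8]
opening: 0.0319
```

```bash
python3 - <<'E'
from h import *
go([.5254,.0677,.275],49-90)
E
```

```text
t 37.52 pos [ 0.4109 -0.3097  0.2753] xaxis yaw -112.4 tilt z [-0.002  0.002 -1.   ] F [-0.4  0.2 -0.8] op 0.0319 q6 [-0.79  0.31  1.51 -0.    1.33  1.17]
shift [-392.5   38.     0.8] spin -71.40280840100003
```

Emit:
{"op": "servo_tool", "data": {
  "commands": [
    {"x": -392,"y": 38.5,"z": 0,"spin": -71.4,"claw": 0},
    {"x": -392,"y": 38.5,"z": 0,"spin": -71.4,"claw": 0},
    {"x": -392,"y": 38.5,"z": 0,"spin": -71.4,"claw": 0},
    {"x": -392,"y": 38.5,"z": 0,"spin": -71.4,"claw": 0},
    {"x": -392,"y": 38.5,"z": 0,"spin": -71.4,"claw": 0},
    {"x": -392,"y": 38.5,"z": 0,"spin": -71.4,"claw": 0},
    {"x": -392,"y": 38.5,"z": 0,"spin": -71.4,"claw": 0},
    {"x": -392,"y": 38.5,"z": 0,"spin": -71.4,"claw": 0},
    {"x": -392,"y": 38.5,"z": 0,"spin": -71.4,"claw": 0},
    {"x": -392,"y": 38.5,"z": 0,"spin": -71.4,"claw": 0},
    {"x": -392,"y": 38.5,"z": 6,"spin": -71.4,"claw": 0},
    {"x": -392,"y": 38.5,"z": 12,"spin": -71.4,"claw": 0},
    {"x": -392,"y": 38.5,"z": 12,"spin": -71.4,"claw": 0},
    {"x": -392,"y": 38.5,"z": 12,"spin": -71.4,"claw": 0}
  ]
}}

```text
t: 39.28
ee_pos: [0.5251, 0.067, 0.2647]
orientation: [2.943, -1.1, 0.0]
wrist_force: [-0.3, 0.5, -1.3]
opening: 0.0318
```

```bash
python3 - <<'E'
from h import *
go([.5254,.0677,.246],49-90); shot("wrist","w16")
E
```

```text
t 39.27 pos [0.5251 0.067  0.2647] xaxis yaw -41.01 tilt z [-0.e+00 -1.e-04 -1.e+00] F [-0.3  0.5 -1.3] op 0.0318 q6 [-0.02  0.34  1.49 -0.    1.31  0.7 ]
shift [-0.2 -0.7 18.7] spin -0.007650230601015551
```

View pics/w16.png

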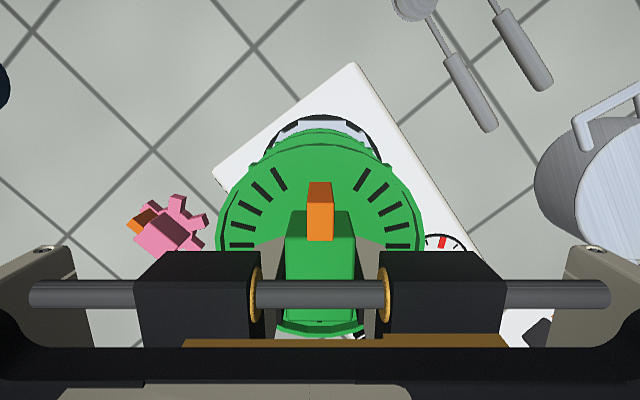

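Held tray is aligned over the stack. Down to 252 mm first.

Emit:
{"op": "servo_tool", "data": {
  "commands": [
    {"x": -0.2,"y": -0.6,"z": 4,"spin": 0,"claw": 0},
    {"x": -0.2,"y": -0.6,"z": 7,"spin": 0,"claw": 0},
    {"x": -0.2,"y": -0.6,"z": 10,"spin": 0,"claw": 0},
    {"x": -0.2,"y": -0.6,"z": 12,"spin": 0,"claw": 0}
  ]
}}

```text
t: 39.83
ee_pos: [0.5252, 0.0677, 0.2524]
orientation: [2.943, -1.1, -0.0]
wrist_force: [-0.3, 0.4, -1.7]
opening: 0.032
```

Emit:
{"op": "servo_tool", "data": {
  "commands": [
    {"x": 0,"y": 0,"z": 4,"spin": 0,"claw": 0},
    {"x": 0,"y": 0,"z": 6,"spin": 0,"claw": 0},
    {"x": 0,"y": 0,"z": 8,"spin": 0,"claw": 0},
    {"x": 0,"y": 0,"z": 8,"spin": 0,"claw": 0},
    {"x": 0,"y": 0,"z": 8,"spin": 0,"claw": 0}
  ]
}}

```text
t: 40.45
ee_pos: [0.5254, 0.0677, 0.2454]
orientation: [-2.942, 1.1, -0.001]
wrist_force: [-1.7, -0.2, 5.5]
opening: 0.0317
```

Emit:
{"op": "servo_tool", "data": {
  "commands": [
    {"x": 0,"y": 0,"z": 0,"spin": 0,"claw": 0.7},
    {"x": 0,"y": 0,"z": 0,"spin": 0,"claw": 0.7},
    {"x": 0,"y": 0,"z": 0,"spin": 0,"claw": 0.7},
    {"x": 0,"y": 0,"z": 0,"spin": 0,"claw": 0.7},
    {"x": 0,"y": 0,"z": -45,"spin": 0,"claw": 0.5},
    {"x": 0,"y": 0,"z": -50,"spin": 0,"claw": 0.05},
    {"x": 0,"y": 0,"z": -50,"spin": 0,"claw": 0.05},
    {"x": 0,"y": 0,"z": -50,"spin": 0,"claw": 0.05},
    {"x": 0,"y": 0,"z": -50,"spin": 0,"claw": 0.05},
    {"x": 0,"y": 0,"z": -50,"spin": 0,"claw": 0.05},
    {"x": 0,"y": 0,"z": -36,"spin": 0,"claw": 0.05},
    {"x": 0,"y": 0,"z": -31,"spin": 0,"claw": 0.05},
    {"x": 0,"y": 0,"z": -30,"spin": 0,"claw": 0.05},
    {"x": 0,"y": 0,"z": -29,"spin": 0,"claw": 0.05}
  ]
}}

```text
t: 42.2
ee_pos: [0.5257, 0.0675, 0.2752]
orientation: [-2.942, 1.1, -0.004]
wrist_force: [-3.6, -0.8, 14.8]
opening: 0.0045
```

```bash
python3 - <<'E'
from h import *
a=load("s")
p=back(a,(225,181),.015)
# stripe direction: crop m coords (x/8+190)
q=[back(a,(190+x/8,120+y/8),.018) for x,y in [(245,525),(195,570)]]; d=q[1]-q[0]; print(q,np.degrees(np.arctan2(d[1],d[0])))
go([.611,-.312,.205])
E
```

```text
[array([ 0.63520209, -0.3040359 ,  0.018     ]), array([ 0.66376574, -0.30032897,  0.018     ])] 7.394398492721601
t 42.2 pos [0.5257 0.0675 0.2752] xaxis yaw -41.0 tilt z [ 2.7e-03 -6.0e-04 -1.0e+00] F [-3.6 -0.8 14.8] op 0.0045 q6 [-0.02  0.33  1.47 -0.    1.33  0.7 ]
shift [313.2 230.5  70.7] spin None
```

Emit:
{"op": "servo_tool", "data": {
  "commands": [
    {"x": 0,"y": 0,"z": -20,"spin": 0,"claw": 1},
    {"x": 313,"y": 230,"z": -20,"spin": 41.6,"claw": 1},
    {"x": 313,"y": 230,"z": -20,"spin": 41.6,"claw": 1},
    {"x": 313,"y": 230,"z": 0,"spin": 41.6,"claw": 1},
    {"x": 313,"y": 230,"z": 40,"spin": 41.6,"claw": 1},
    {"x": 313,"y": 230,"z": 70,"spin": 41.6,"claw": 1},
    {"x": 313,"y": 230,"z": 70,"spin": 41.6,"claw": 1},
    {"x": 313,"y": 230,"z": 70,"spin": 41.6,"claw": 1},
    {"x": 313,"y": 230,"z": 70,"spin": 41.6,"claw": 1},
    {"x": 313,"y": 230,"z": 70,"spin": 41.6,"claw": 1},
    {"x": 313,"y": 230,"z": 70,"spin": 41.6,"claw": 1},
    {"x": 313,"y": 230,"z": 70,"spin": 41.6,"claw": 1}
  ]
}}

```text
t: 43.7
ee_pos: [0.6109, -0.3103, 0.2048]
orientation: [-2.361, 2.072, -0.002]
wrist_force: [-0.4, 0.6, 0.4]
opening: 0.0918
```

```bash
python3 - <<'E'
from h import *
st(); a=shot("wrist","w17"); save(a,"w17c",(220,80,420,230),4); 
E
```

```text
t 43.7 pos [ 0.6109 -0.3103  0.2048] xaxis yaw -82.53 tilt z [ 1.2e-03 -8.0e-04 -1.0e+00] F [-0.4  0.6  0.4] op 0.0918 q6 [-0.58  0.68  1.09 -0.    1.37  0.86]
```

View pics/w17c.png

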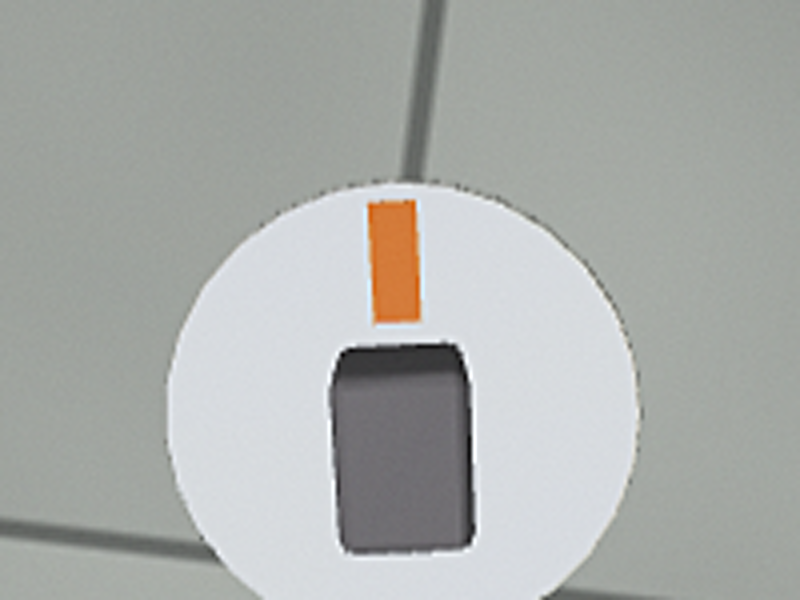

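View pics/w17.png

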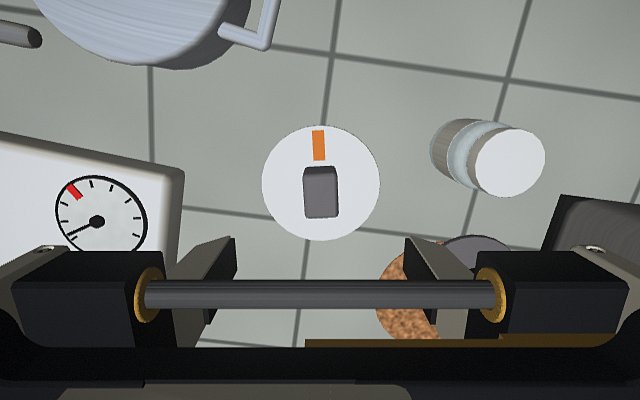

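```bash
python3 - <<'E'
from h import *
a=load("w17")
c=(220,80)
P=np.array([back(a,u,.018)[:2] for u in cu([(167,410),(640,410),(405,183),(217,268),(590,265),(220,558),(590,550)],c,4)]);
rr=least_squares(lambda c:np.hypot(*(P-c).T)-.062,[.61,-.31]); print(rr.x,rr.fun.round(4))
s=[back(a,u,.018) for u in cu([(374,322),(420,320),(368,203),(415,200)],c,4)]; s0=(s[0]+s[1])/2;s1=(s[2]+s[3])/2; d=s1-s0; print("stripe yaw",np.degrees(np.arctan2(d[1],d[0])), s0,s1)
e=s0[:2]-rr.x; print("center->stripe yaw",np.degrees(np.arctan2(*(s1[:2]-rr.x)[::-1])))
M=[[-22,-16,58],[-22,16,58],[22,-16,18],[22,16,18]]
fit(a,M,cu([(474,550),(341,554),(463,343),(338,348)],c,4),(.611,-.312,7))
shot("scene","s2",(170,110,300,210),6)
E
```

```text
[ 0.60816138 -0.31146445] [-0.0009 -0.0007 -0.0009 -0.0004  0.0001 -0.0008 -0.0013]
stripe yaw 10.076790836690833 [ 0.63472604 -0.30634193  0.018     ] [ 0.66390477 -0.3011566   0.018     ]
center->stripe yaw 10.476570157790249
fit [ 0.6083 -0.3115] yaw 9.62
  res px [[0.5, 1.2], [-0.4, 1.4], [0.1, -1.3], [-0.1, -1.4]]
```

View pics/s2.png

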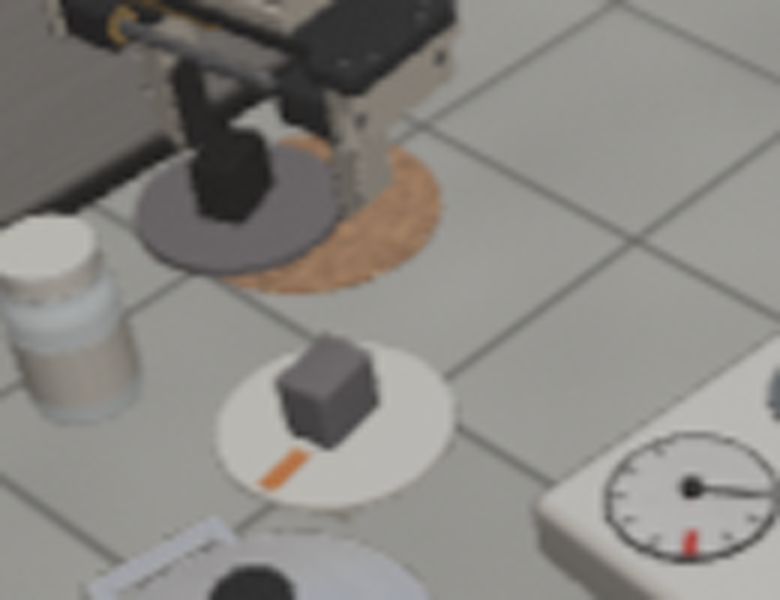

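```bash
python3 - <<'E'
from h import *
a=load("s2")
u=cu([(238,209)],(170,110),6)[0]; p=back(a,u,.01); print(p)
go([p[0],p[1],.21],-67)
E
```

```text
[ 0.51552627 -0.49685368  0.01      ]
t 43.8 pos [ 0.6108 -0.3107  0.2044] xaxis yaw -82.55 tilt z [ 8.e-04 -6.e-04 -1.e+00] F [ 0.4  0.7 -0.1] op 0.0918 q6 [-0.58  0.68  1.09 -0.    1.37  0.86]
shift [172.3 118.7  -5.5] spin -15.550607048337795
```

Emit:
{"op": "servo_tool", "data": {
  "commands": [
    {"x": 172,"y": 119,"z": -6,"spin": -15.5,"claw": 1},
    {"x": 172,"y": 119,"z": -6,"spin": -15.5,"claw": 1},
    {"x": 172,"y": 119,"z": -6,"spin": -15.5,"claw": 1},
    {"x": 172,"y": 119,"z": -6,"spin": -15.5,"claw": 1},
    {"x": 172,"y": 119,"z": -6,"spin": -15.5,"claw": 1},
    {"x": 172,"y": 119,"z": -6,"spin": -15.5,"claw": 1},
    {"x": 172,"y": 119,"z": -6,"spin": -15.5,"claw": 1}
  ]
}}

```text
t: 44.68
ee_pos: [0.5162, -0.4953, 0.21]
orientation: [-2.62, 1.733, -0.0]
wrist_force: [-0.2, 0.3, 0.5]
opening: 0.0919
```

```bash
python3 - <<'E'
from h import *
st(); a=shot("wrist","w18"); 
E
```

```text
t 44.67 pos [ 0.5162 -0.4953  0.21  ] xaxis yaw -66.95 tilt z [ 2.e-04  2.e-04 -1.e+00] F [-0.2  0.3  0.5] op 0.0919 q6 [-0.87  0.74  0.96  0.    1.44  0.3 ]
```

View pics/w18.png

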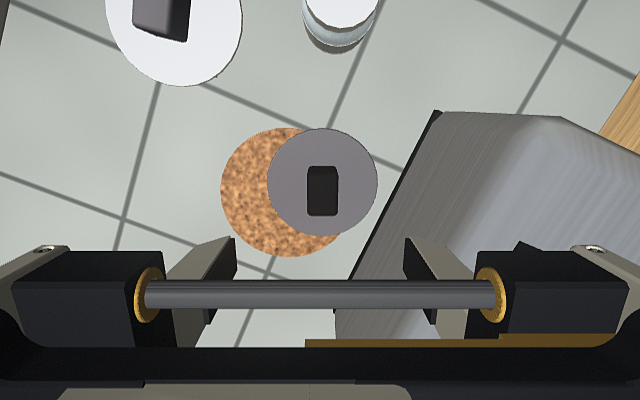

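```bash
python3 - <<'E'
from h import *
a=load("w18")
P=np.array([back(a,u,.010)[:2] for u in [(267,182),(378,182),(322,128),(322,237)]]);
rr=least_squares(lambda c:np.hypot(*(P-c).T)-.060,[.51,-.49]); print(rr.x,rr.fun.round(4))
s,R=st()
for z in (0,.08,.15):
  for u in [(440,110),(350,270)]:
    p=back(a,u,z); print(z,p.round(3),"in tool",(R.T@(p-s["ee_pos"]))[:2].round(3))
go([rr.x[0],rr.x[1],.043]); go([.4835,-.4690,.21])
E
```

```text
[ 0.5119232  -0.49998481] [-0.0002 -0.0002  0.0004  0.0004]
t 44.73 pos [ 0.516  -0.4955  0.21  ] xaxis yaw -66.96 tilt z [ 2.e-04  1.e-04 -1.e+00] F [-0.  -0.   0.7] op 0.092 q6 [-0.87  0.74  0.96  0.    1.44  0.3 ]
0 [ 0.631 -0.582  0.   ] in tool [ 0.124 -0.072]
0 [ 0.426 -0.573  0.   ] in tool [0.036 0.113]
0.08 [ 0.621 -0.554  0.08 ] in tool [ 0.095 -0.074]
0.08 [ 0.464 -0.548  0.08 ] in tool [0.028 0.069]
0.15 [ 0.612 -0.53   0.15 ] in tool [ 0.07  -0.075]
0.15 [ 0.497 -0.525  0.15 ] in tool [0.02  0.029]
t 44.73 pos [ 0.516  -0.4955  0.21  ] xaxis yaw -66.96 tilt z [ 2.e-04  1.e-04 -1.e+00] F [-0.  -0.   0.7] op 0.092 q6 [-0.87  0.74  0.96  0.    1.44  0.3 ]
shift [  2.5   5.6 167. ] spin None
t 44.73 pos [ 0.516  -0.4955  0.21  ] xaxis yaw -66.96 tilt z [ 2.e-04  1.e-04 -1.e+00] F [-0.  -0.   0.7] op 0.092 q6 [-0.87  0.74  0.96  0.    1.44  0.3 ]
shift [-37.1  19.6  -0. ] spin None
```

```bash
python3 - <<'E'
from h import *
save(load("s"),"toast",(110,50,260,170),5)
E
```

```text
(no output)
```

View pics/toast.png

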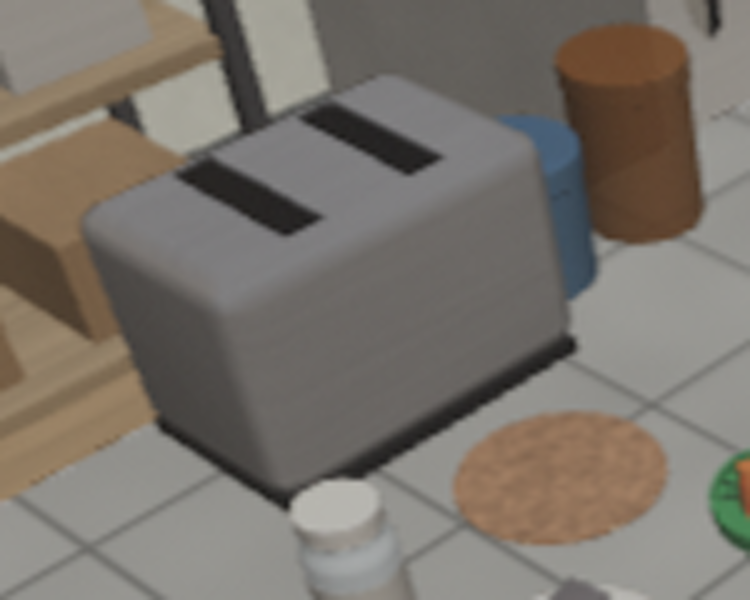

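```bash
python3 - <<'E'
from h import *
a=load("s")
for p in cu([(287,507),(577,347)],(110,50),5): print(back(a,p,0).round(3))
for z in (.1,.15,.19,.21):
    print(z,[back(a,p,z).round(3) for p in cu([(230,320),(525,155)],(110,50),5)], [back(a,p,.02).round(3) for p in cu([(270,490),(570,330)],(110,50),5)])
E
```

```text
[ 0.625 -0.593  0.   ]
[ 0.366 -0.581  0.   ]
0.1 [array([ 0.584, -0.665,  0.1  ]), array([ 0.308, -0.681,  0.1  ])] [array([ 0.632, -0.592,  0.02 ]), array([ 0.373, -0.578,  0.02 ])]
0.15 [array([ 0.62 , -0.591,  0.15 ]), array([ 0.363, -0.605,  0.15 ])] [array([ 0.632, -0.592,  0.02 ]), array([ 0.373, -0.578,  0.02 ])]
0.19 [array([ 0.65 , -0.531,  0.19 ]), array([ 0.407, -0.544,  0.19 ])] [array([ 0.632, -0.592,  0.02 ]), array([ 0.373, -0.578,  0.02 ])]
0.21 [array([ 0.664, -0.501,  0.21 ]), array([ 0.429, -0.514,  0.21 ])] [array([ 0.632, -0.592,  0.02 ]), array([ 0.373, -0.578,  0.02 ])]
```

Emit:
{"op": "servo_tool", "data": {
  "commands": [
    {"x": 2.5,"y": 5.6,"z": 0,"spin": -80,"claw": 1},
    {"x": 2.5,"y": 5.6,"z": 0,"spin": -80,"claw": 1},
    {"x": 2.5,"y": 5.6,"z": 0,"spin": -80,"claw": 1},
    {"x": 2.5,"y": 5.6,"z": 0,"spin": -80,"claw": 1},
    {"x": 2.5,"y": 5.6,"z": 0,"spin": -80,"claw": 1},
    {"x": 2.5,"y": 5.6,"z": 0,"spin": -80,"claw": 1},
    {"x": 2.5,"y": 5.6,"z": 0,"spin": -80,"claw": 1},
    {"x": 2.5,"y": 5.6,"z": 0,"spin": -80,"claw": 1},
    {"x": 2.5,"y": 5.6,"z": 0,"spin": -80,"claw": 1},
    {"x": 2.5,"y": 5.6,"z": 0,"spin": -80,"claw": 1}
  ]
}}

```text
t: 45.98
ee_pos: [0.511, -0.5011, 0.2098]
orientation: [3.122, 0.352, 0.0]
wrist_force: [-0.5, 0.1, 0.6]
opening: 0.0917
```

```bash
python3 - <<'E'
from h import *
go([.5119,-.5,.044],13); a=shot("wrist","w19"); 
E
```

```text
t 45.98 pos [ 0.511  -0.5011  0.2098] xaxis yaw 12.85 tilt z [ 1.e-04 -1.e-04 -1.e+00] F [-0.5  0.1  0.6] op 0.0917 q6 [-0.88  0.74  0.96  0.    1.44 -1.11]
shift [  1.1  -0.9 165.8] spin -0.1508653112437628
```

View pics/w19.png

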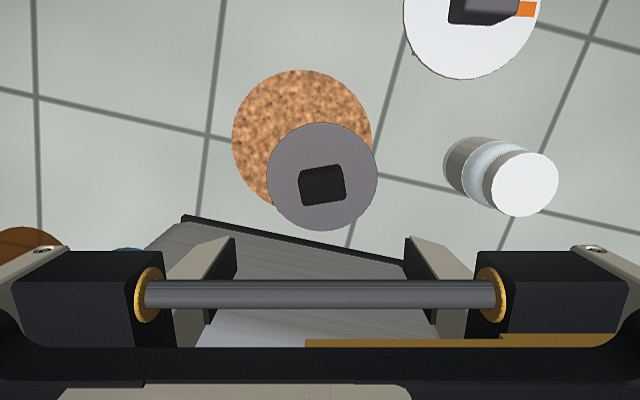

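```bash
python3 - <<'E'
from h import *
a=load("w19")
for z in (0,.02): print([back(a,u,z).round(3).tolist() for u in [(182,218),(320,244),(405,262)]])
E
```

```text
[[0.367, -0.581, 0.0], [0.529, -0.578, 0.0], [0.633, -0.578, 0.0]]
[[0.374, -0.572, 0.02], [0.527, -0.569, 0.02], [0.625, -0.569, 0.02]]
```

Emit:
{"op": "servo_tool", "data": {
  "commands": [
    {"x": 1,"y": -0.9,"z": 55,"spin": 0,"claw": 1},
    {"x": 1,"y": -0.9,"z": 110,"spin": 0,"claw": 1},
    {"x": 1,"y": -0.9,"z": 140,"spin": 0,"claw": 1},
    {"x": 1,"y": -0.9,"z": 155,"spin": 0,"claw": 1},
    {"x": 1,"y": -0.9,"z": 163,"spin": 0,"claw": 0.7},
    {"x": 1,"y": -0.9,"z": 163,"spin": 0,"claw": 0.5},
    {"x": 1,"y": -0.9,"z": 163,"spin": 0,"claw": 0},
    {"x": 1,"y": -0.9,"z": 163,"spin": 0,"claw": 0},
    {"x": 1,"y": -0.9,"z": 163,"spin": 0,"claw": 0},
    {"x": 1,"y": -0.9,"z": 163,"spin": 0,"claw": 0},
    {"x": 1,"y": -0.9,"z": 163,"spin": 0,"claw": 0}
  ]
}}

```text
t: 47.4
ee_pos: [0.5118, -0.5008, 0.0476]
orientation: [3.12, 0.353, 0.002]
wrist_force: [0.6, 0.7, 5.2]
opening: 0.046
```

```bash
python3 - <<'E'
from h import *
go([.483,-.469,.07])
E
```

```text
t 47.4 pos [ 0.5118 -0.5008  0.0476] xaxis yaw 12.9 tilt z [ 0.0011 -0.0011 -1.    ] F [0.6 0.7 5.2] op 0.046 q6 [-0.88  0.88  1.14  0.    1.12 -1.11]
shift [-20.9 -37.4 -22.5] spin None
```

Emit:
{"op": "servo_tool", "data": {
  "commands": [
    {"x": 0,"y": 0,"z": 0,"spin": 0,"claw": 0},
    {"x": 0,"y": 0,"z": 0,"spin": 0,"claw": 0},
    {"x": 0,"y": 0,"z": -40,"spin": 0,"claw": 0},
    {"x": -21,"y": -37.4,"z": -50,"spin": 0,"claw": 0},
    {"x": -21,"y": -37.4,"z": -50,"spin": 0,"claw": 0},
    {"x": -21,"y": -37.4,"z": -50,"spin": 0,"claw": 0},
    {"x": -21,"y": -37.4,"z": -30,"spin": 0,"claw": 0},
    {"x": -21,"y": -37.4,"z": -15,"spin": 0,"claw": 0},
    {"x": -21,"y": -37.4,"z": -8,"spin": 0,"claw": 0},
    {"x": -21,"y": -37.4,"z": -5,"spin": 0,"claw": 0},
    {"x": -21,"y": -37.4,"z": -4,"spin": 0,"claw": 0},
    {"x": -21,"y": -37.4,"z": -4,"spin": 0,"claw": 0}
  ]
}}

```text
t: 48.9
ee_pos: [0.4827, -0.469, 0.0513]
orientation: [3.121, 0.353, 0.001]
wrist_force: [-0.2, -0.7, -2.1]
opening: 0.0463
```

```bash
python3 - <<'E'
from h import *
st(); a=shot("wrist","w20"); 
E
```

```text
t 48.9 pos [ 0.4827 -0.469   0.0513] xaxis yaw 12.91 tilt z [ 6.e-04 -8.e-04 -1.e+00] F [-0.2 -0.7 -2.1] op 0.0463 q6 [-0.88  0.8   1.3  -0.    1.04 -1.11]
```

View pics/w20.png

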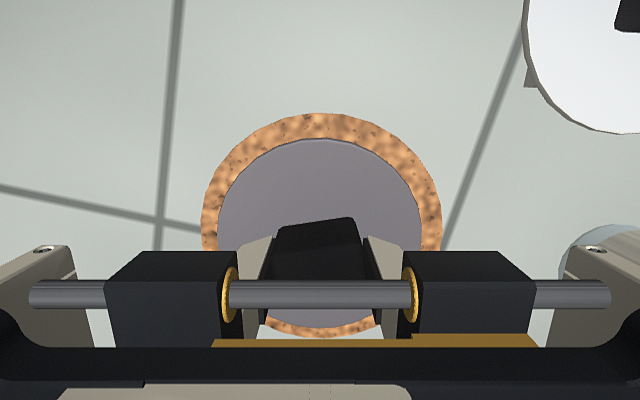

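Emit:
{"op": "servo_tool", "data": {
  "commands": [
    {"x": 0,"y": 0,"z": 2,"spin": 0,"claw": 0},
    {"x": 0,"y": 0,"z": 3.5,"spin": 0,"claw": 0},
    {"x": 0,"y": 0,"z": 3.5,"spin": 0,"claw": 0},
    {"x": 0,"y": 0,"z": 3.5,"spin": 0,"claw": 0}
  ]
}}

```text
t: 49.45
ee_pos: [0.4826, -0.4688, 0.0476]
orientation: [3.121, 0.353, 0.0]
wrist_force: [-2.0, 0.2, 2.6]
opening: 0.046
```

Contact reached; release and rise, then move back over the lid.

Emit:
{"op": "servo_tool", "data": {
  "commands": [
    {"x": 0,"y": 0,"z": 0,"spin": 0,"claw": 1},
    {"x": 0,"y": 0,"z": 0,"spin": 0,"claw": 1},
    {"x": 0,"y": 0,"z": 0,"spin": 0,"claw": 1},
    {"x": 0,"y": 0,"z": 0,"spin": 0,"claw": 1},
    {"x": 0,"y": 0,"z": -50,"spin": 0,"claw": 1},
    {"x": 0,"y": 0,"z": -110,"spin": 0,"claw": 1},
    {"x": 0,"y": 0,"z": -158,"spin": 0,"claw": 1},
    {"x": 0,"y": 0,"z": -158,"spin": 0,"claw": 1}
  ]
}}

```text
t: 50.45
ee_pos: [0.4839, -0.4703, 0.2107]
orientation: [3.113, 0.352, 0.008]
wrist_force: [-0.3, -0.5, -0.6]
opening: 0.0918
```

```bash
python3 - <<'E'
from h import *
go([.6083,-.3115,.205],10-90); a=shot("wrist","w21"); 
E
```

```text
t 50.45 pos [ 0.4839 -0.4703  0.2107] xaxis yaw 12.91 tilt z [ 0.0063 -0.0077 -1.    ] F [-0.3 -0.5 -0.6] op 0.0918 q6 [-0.88  0.65  1.13  0.    1.36 -1.11]
shift [ 156.7 -127.1    5.2] spin -87.09064205214577
```

View pics/w21.png

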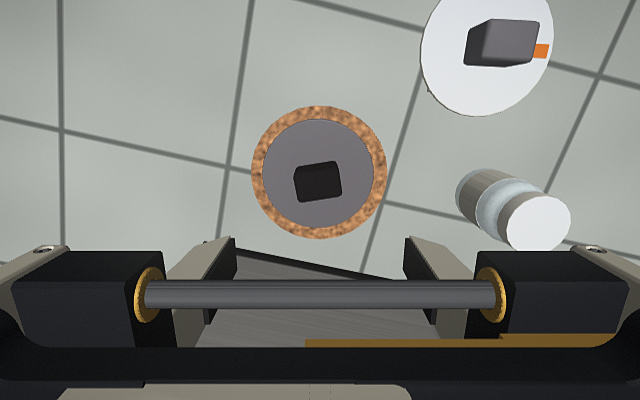

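Emit:
{"op": "servo_tool", "data": {
  "commands": [
    {"x": 157,"y": -126,"z": 2,"spin": 93,"claw": 1},
    {"x": 157,"y": -126,"z": 2,"spin": 93,"claw": 1},
    {"x": 157,"y": -126,"z": 2,"spin": 93,"claw": 1},
    {"x": 157,"y": -126,"z": 2,"spin": 93,"claw": 1},
    {"x": 157,"y": -126,"z": 2,"spin": 93,"claw": 1},
    {"x": 157,"y": -126,"z": 2,"spin": 93,"claw": 1},
    {"x": 157,"y": -126,"z": 2,"spin": 93,"claw": 1},
    {"x": 157,"y": -126,"z": 2,"spin": 93,"claw": 1},
    {"x": 157,"y": -126,"z": 2,"spin": 93,"claw": 1},
    {"x": 157,"y": -126,"z": 2,"spin": 93,"claw": 1},
    {"x": 157,"y": -126,"z": 2,"spin": 93,"claw": 1}
  ]
}}

```text
t: 51.88
ee_pos: [0.6071, -0.3107, 0.2021]
orientation: [2.407, -2.018, -0.003]
wrist_force: [-0.4, 0.0, -0.6]
opening: 0.0915
```

```bash
python3 - <<'E'
from h import *
st(); a=shot("wrist","w22",(220,80,420,240),4); 
E
```

```text
t 51.88 pos [ 0.6071 -0.3107  0.2021] xaxis yaw -79.95 tilt z [-1.5e-03  9.0e-04 -1.0e+00] F [-0.4  0.  -0.6] op 0.0915 q6 [-0.59  0.67  1.1  -0.    1.37  0.81]
```

View pics/w22.png

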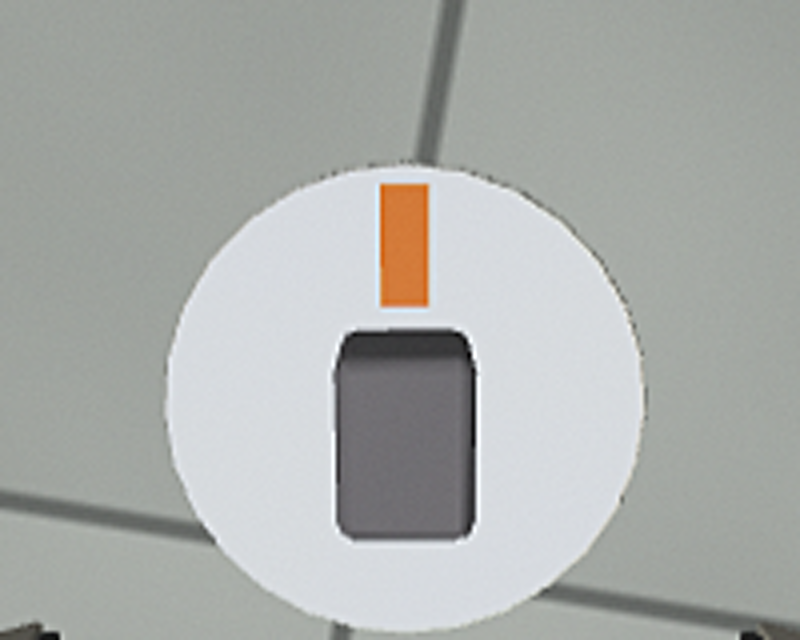

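```bash
python3 - <<'E'
from h import *
a=load("w22");c=(220,80)
P=np.array([back(a,u,.018)[:2] for u in cu([(166,398),(644,398),(405,166),(403,632),(235,231),(575,231),(240,567),(570,567)],c,4)]);
rr=least_squares(lambda c:np.hypot(*(P-c[:2]).T)-c[2],[.61,-.31,.062]); print(rr.x,rr.fun.round(4))
M=[[-22,-16,58],[-22,16,58],[22,-16,58],[22,16,58]]
fit(a,M,cu([(475,540),(337,540),(476,362),(336,362)],c,4),(.611,-.312,7))
s=[back(a,u,.018) for u in cu([(404.5,305),(404.5,184)],c,4)]; d=s[1]-s[0]; print("stripe yaw",np.degrees(np.arctan2(d[1],d[0])))
go([rr.x[0],rr.x[1],.053],10-90)
E
```

```text
[ 0.60824881 -0.31128311  0.06131303] [-0.0002 -0.0002 -0.0004  0.0002  0.0004  0.0003 -0.0001 -0.    ]
fit [ 0.608  -0.3114] yaw 10.14
  res px [[0.1, 1.3], [-0.1, 1.3], [0.6, -1.1], [-0.6, -1.0]]
stripe yaw 10.130504770186858
t 51.92 pos [ 0.6072 -0.3108  0.2024] xaxis yaw -79.98 tilt z [-1.1e-03  6.0e-04 -1.0e+00] F [ 0.3  1.2 -0.4] op 0.0919 q6 [-0.59  0.67  1.1  -0.    1.37  0.81]
shift [  0.8  -1.  149.4] spin 0.02348095256962779
```

Emit:
{"op": "servo_tool", "data": {
  "commands": [
    {"x": 0.6,"y": -0.9,"z": 55,"spin": 0,"claw": 1},
    {"x": 0.6,"y": -0.9,"z": 110,"spin": 0,"claw": 1},
    {"x": 0.6,"y": -0.9,"z": 139,"spin": 0,"claw": 0.8},
    {"x": 0.6,"y": -0.9,"z": 149,"spin": 0,"claw": 0.6},
    {"x": 0.6,"y": -0.9,"z": 149,"spin": 0,"claw": 0.5},
    {"x": 0.6,"y": -0.9,"z": 149,"spin": 0,"claw": 0},
    {"x": 0.6,"y": -0.9,"z": 149,"spin": 0,"claw": 0},
    {"x": 0.6,"y": -0.9,"z": 149,"spin": 0,"claw": 0},
    {"x": 0.6,"y": -0.9,"z": 149,"spin": 0,"claw": 0},
    {"x": 0.6,"y": -0.9,"z": 149,"spin": 0,"claw": 0},
    {"x": 0.6,"y": -0.9,"z": 100,"spin": 0,"claw": 0},
    {"x": 0.6,"y": -0.9,"z": 40,"spin": 0,"claw": 0},
    {"x": 0.6,"y": -0.9,"z": -20,"spin": 0,"claw": 0},
    {"x": 0.6,"y": -0.9,"z": -80,"spin": 0,"claw": 0},
    {"x": 0.6,"y": -0.9,"z": -120,"spin": 0,"claw": 0},
    {"x": 0.6,"y": -0.9,"z": -120,"spin": 0,"claw": 0},
    {"x": 0.6,"y": -0.9,"z": -120,"spin": 0,"claw": 0},
    {"x": 0.6,"y": -0.9,"z": -120,"spin": 0,"claw": 0}
  ]
}}

```text
t: 54.18
ee_pos: [0.6079, -0.3111, 0.3205]
orientation: [2.404, -2.021, -0.007]
wrist_force: [-0.0, 0.3, -1.6]
opening: 0.032
```

```bash
python3 - <<'E'
from h import *
go([.5254,.0677,.32],48.9-90)
E
```

```text
t 54.17 pos [ 0.6079 -0.3111  0.3205] xaxis yaw -80.1 tilt z [-0.004   0.0025 -1.    ] F [-0.   0.3 -1.6] op 0.032 q6 [-0.59  0.63  0.87 -0.    1.65  0.81]
shift [-387.3   16.2    1.7] spin -39.0021386882785
```

Emit:
{"op": "servo_tool", "data": {
  "commands": [
    {"x": -387.1,"y": 16.5,"z": 0,"spin": -39.1,"claw": 0},
    {"x": -387.1,"y": 16.5,"z": 0,"spin": -39.1,"claw": 0},
    {"x": -387.1,"y": 16.5,"z": 0,"spin": -39.1,"claw": 0},
    {"x": -387.1,"y": 16.5,"z": 0,"spin": -39.1,"claw": 0},
    {"x": -387.1,"y": 16.5,"z": 0,"spin": -39.1,"claw": 0},
    {"x": -387.1,"y": 16.5,"z": 0,"spin": -39.1,"claw": 0},
    {"x": -387.1,"y": 16.5,"z": 0,"spin": -39.1,"claw": 0},
    {"x": -387.1,"y": 16.5,"z": 0,"spin": -39.1,"claw": 0},
    {"x": -387.1,"y": 16.5,"z": 0,"spin": -39.1,"claw": 0},
    {"x": -387.1,"y": 16.5,"z": 0,"spin": -39.1,"claw": 0},
    {"x": -387.1,"y": 16.5,"z": 8,"spin": -39.1,"claw": 0},
    {"x": -387.1,"y": 16.5,"z": 12,"spin": -39.1,"claw": 0},
    {"x": -387.1,"y": 16.5,"z": 12,"spin": -39.1,"claw": 0},
    {"x": -387.1,"y": 16.5,"z": 12,"spin": -39.1,"claw": 0}
  ]
}}

```text
t: 55.92
ee_pos: [0.5257, 0.0672, 0.3113]
orientation: [-2.943, 1.1, -0.0]
wrist_force: [0.5, 0.3, -1.7]
opening: 0.0319
```

```bash
python3 - <<'E'
from h import *
go([.5254,.0677,.292],49-90); shot("wrist","w23")
E
```

```text
t 55.92 pos [0.5257 0.0672 0.3113] xaxis yaw -41.0 tilt z [ 2.e-04 -1.e-04 -1.e+00] F [ 0.5  0.3 -1.7] op 0.0319 q6 [-0.02  0.31  1.4  -0.    1.43  0.7 ]
shift [-0.5 -0.2 19.3] spin 0.0021978837305596244
```

View pics/w23.png

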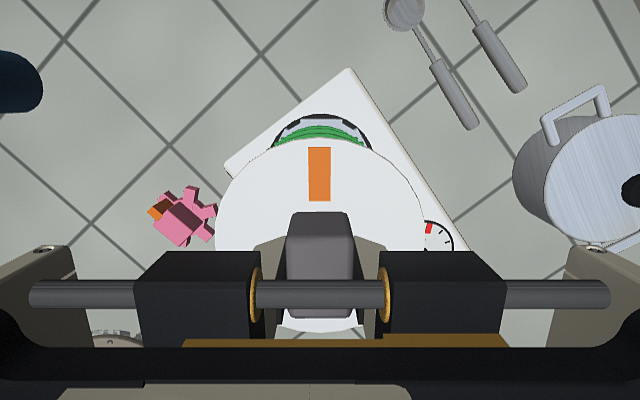

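Emit:
{"op": "servo_tool", "data": {
  "commands": [
    {"x": -0.3,"y": 0,"z": 5,"spin": 0,"claw": 0},
    {"x": -0.3,"y": 0,"z": 8,"spin": 0,"claw": 0},
    {"x": -0.3,"y": 0,"z": 10,"spin": 0,"claw": 0},
    {"x": -0.3,"y": 0,"z": 12,"spin": 0,"claw": 0},
    {"x": -0.3,"y": 0,"z": 12,"spin": 0,"claw": 0}
  ]
}}

```text
t: 56.6
ee_pos: [0.5253, 0.0674, 0.299]
orientation: [2.943, -1.1, -0.0]
wrist_force: [-0.4, 0.6, -2.4]
opening: 0.0317
```

Emit:
{"op": "servo_tool", "data": {
  "commands": [
    {"x": 0,"y": 0,"z": 4,"spin": 0,"claw": 0},
    {"x": 0,"y": 0,"z": 6,"spin": 0,"claw": 0},
    {"x": 0,"y": 0,"z": 8,"spin": 0,"claw": 0},
    {"x": 0,"y": 0,"z": 9,"spin": 0,"claw": 0},
    {"x": 0,"y": 0,"z": 9,"spin": 0,"claw": 0}
  ]
}}

```text
t: 57.22
ee_pos: [0.5257, 0.0673, 0.2928]
orientation: [-2.942, 1.1, -0.006]
wrist_force: [-3.7, -0.1, 13.5]
opening: 0.0314
```

Emit:
{"op": "servo_tool", "data": {
  "commands": [
    {"x": 0,"y": 0,"z": 7,"spin": 0,"claw": 0},
    {"x": 0,"y": 0,"z": 7,"spin": 0,"claw": 0.7},
    {"x": 0,"y": 0,"z": 7,"spin": 0,"claw": 0.7},
    {"x": 0,"y": 0,"z": 7,"spin": 0,"claw": 0.7},
    {"x": 0,"y": 0,"z": 7,"spin": 0,"claw": 0.7},
    {"x": 0,"y": 0,"z": -38,"spin": 0,"claw": 0.5},
    {"x": 0,"y": 0,"z": -43,"spin": 0,"claw": 0.05},
    {"x": 0,"y": 0,"z": -43,"spin": 0,"claw": 0.05},
    {"x": 0,"y": 0,"z": -43,"spin": 0,"claw": 0.05},
    {"x": 0,"y": 0,"z": -43,"spin": 0,"claw": 0.05},
    {"x": 0,"y": 0,"z": -43,"spin": 0,"claw": 0.05},
    {"x": 0,"y": 0,"z": -30,"spin": 0,"claw": 0.05},
    {"x": 0,"y": 0,"z": -24,"spin": 0,"claw": 0.05},
    {"x": 0,"y": 0,"z": -22,"spin": 0,"claw": 0.05},
    {"x": 0,"y": 0,"z": -22,"spin": 0,"claw": 0.05}
  ]
}}

```text
t: 59.1
ee_pos: [0.5284, 0.0668, 0.3209]
orientation: [-2.938, 1.099, -0.028]
wrist_force: [-4.7, -2.2, 45.6]
opening: 0.0046
```

Emit:
{"op": "servo_tool", "data": {
  "commands": [
    {"x": 0,"y": 0,"z": -30,"spin": 0,"claw": 0.05},
    {"x": 0,"y": 0,"z": -50,"spin": 0,"claw": 0.5}
  ]
}}

```text
t: 59.35
ee_pos: [0.5253, 0.0674, 0.3628]
orientation: [-2.942, 1.1, -0.001]
wrist_force: [0.1, 0.4, 0.8]
opening: 0.0106
```

```bash
python3 - <<'E'
from h import *
go([.456,-.097,.24],85)
save(load("w17"),"dial",(45,165,165,255),6)
E
```

```text
t 59.35 pos [0.5253 0.0674 0.3628] xaxis yaw -41.0 tilt z [ 9.e-04 -1.e-04 -1.e+00] F [0.1 0.4 0.8] op 0.0106 q6 [-0.02  0.29  1.29 -0.    1.56  0.7 ]
shift [ 55.4 169.6 122.8] spin 53.99672065595564
```

View pics/dial.png

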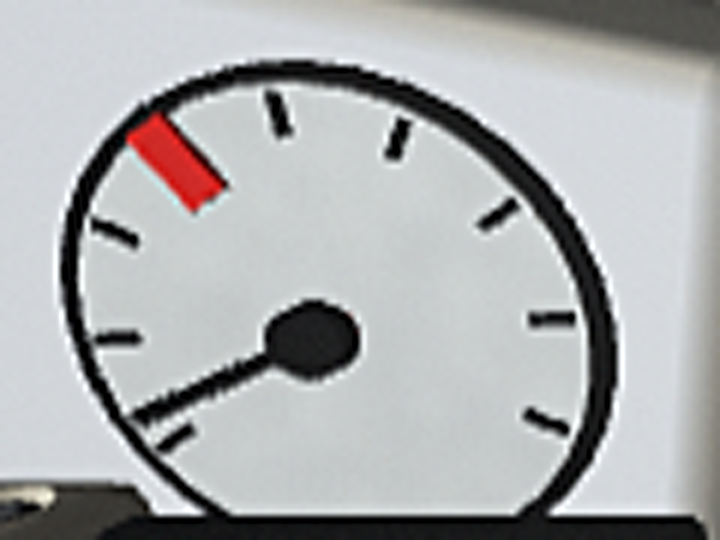

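```bash
python3 - <<'E'
from h import *
a=load("w17")
for z in (.05,.054):
    c,n,m=[back(a,u,z)[:2] for u in cu([(313,340),(137,421),(178,161)],(45,165),6)]
    an=np.degrees(np.arctan2(*(n-c)[::-1])); am=np.degrees(np.arctan2(*(m-c)[::-1])); print(c,np.linalg.norm(n-c),np.linalg.norm(m-c),an,am,"cw",(an-am)%360, "knob deg",((an-am)%360)/.4)
E
```

```text
[ 0.55318703 -0.10106142] 0.03446670578847211 0.0333752718878948 121.53311727712456 34.24369556194242 cw 87.28942171518214 knob deg 218.22355428795535
[ 0.55506501 -0.10382148] 0.03398750157191278 0.032911242307706735 121.53311727712443 34.24369556194239 cw 87.28942171518204 knob deg 218.2235542879551
```

Emit:
{"op": "servo_tool", "data": {
  "commands": [
    {"x": 55,"y": 170,"z": 0,"spin": -126,"claw": 0.6},
    {"x": 55,"y": 170,"z": 0,"spin": -126,"claw": 0.6},
    {"x": 55,"y": 170,"z": 0,"spin": -126,"claw": 0.6},
    {"x": 55,"y": 170,"z": 20,"spin": -126,"claw": 0.6},
    {"x": 55,"y": 170,"z": 60,"spin": -126,"claw": 0.6},
    {"x": 55,"y": 170,"z": 100,"spin": -126,"claw": 0.6},
    {"x": 55,"y": 170,"z": 130,"spin": -126,"claw": 0.6},
    {"x": 55,"y": 170,"z": 130,"spin": -126,"claw": 0.6},
    {"x": 55,"y": 170,"z": 130,"spin": -126,"claw": 0.6},
    {"x": 55,"y": 170,"z": 130,"spin": -126,"claw": 0.6},
    {"x": 55,"y": 170,"z": 130,"spin": -126,"claw": 0.6},
    {"x": 55,"y": 170,"z": 130,"spin": -126,"claw": 0.6},
    {"x": 55,"y": 170,"z": 130,"spin": -126,"claw": 0.6},
    {"x": 55,"y": 170,"z": 130,"spin": -126,"claw": 0.6}
  ]
}}

```text
t: 61.1
ee_pos: [0.4552, -0.0969, 0.2318]
orientation: [-2.319, -2.118, 0.0]
wrist_force: [0.1, 0.2, 0.1]
opening: 0.0556
```

```bash
python3 - <<'E'
from h import *
st(); shot("wrist","w24")
E
```

```text
t 61.1 pos [ 0.4552 -0.0969  0.2318] xaxis yaw 84.81 tilt z [-5.e-04  2.e-04 -1.e+00] F [0.1 0.2 0.1] op 0.0556 q6 [-0.37  0.25  1.71 -0.    1.18 -1.85]
```

View pics/w24.png

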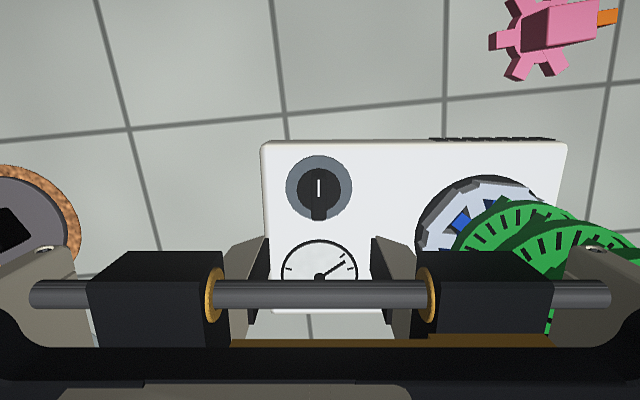

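```bash
python3 - <<'E'
from h import *
save(load("w24"),"w24c",(270,140,370,230),7)
E
```

```text
(no output)
```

View pics/w24c.png

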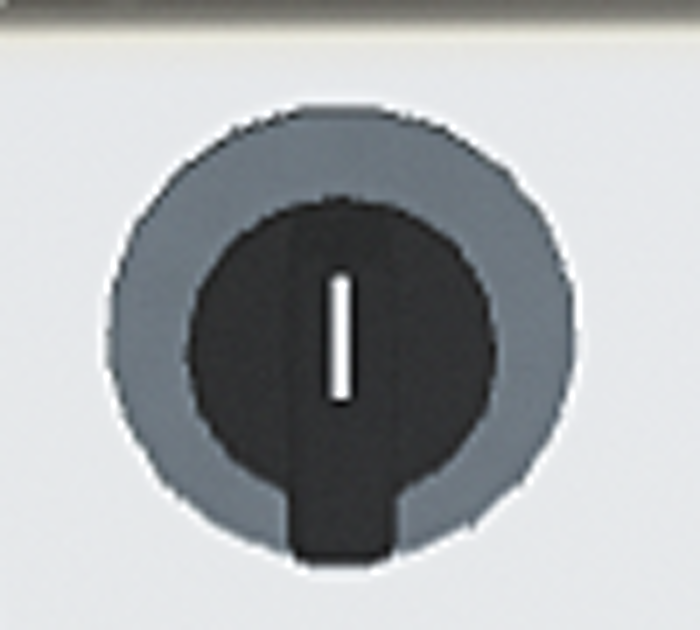

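```bash
python3 - <<'E'
from h import *
a=load("w24")
p=back(a,cu([(342,336)],(270,140),7)[0],.052);q=back(a,cu([(342,350)],(270,140),7)[0],.062);b=back(a,cu([(342,566)],(270,140),7)[0],.094);w=back(a,cu([(341,275)],(270,140),7)[0],.094)
print(p,q,b,w)
go([(p[0]+q[0])/2,(p[1]+q[1])/2,.093])
E
```

```text
[ 0.45710267 -0.0978961   0.052     ] [ 0.45656653 -0.09781021  0.062     ] [ 0.47696253 -0.09955857  0.094     ] [ 0.4385364  -0.09616767  0.094     ]
t 61.15 pos [ 0.4552 -0.097   0.2319] xaxis yaw 84.84 tilt z [-4.e-04  1.e-04 -1.e+00] F [-0.5  0.2  0. ] op 0.0554 q6 [-0.37  0.25  1.71 -0.    1.18 -1.86]
shift [ -0.7   1.7 138.9] spin None
```

Emit:
{"op": "servo_tool", "data": {
  "commands": [
    {"x": -0.7,"y": 1.5,"z": 50,"spin": 0,"claw": 0.6},
    {"x": -0.7,"y": 1.5,"z": 100,"spin": 0,"claw": 0.5},
    {"x": -0.7,"y": 1.5,"z": 130,"spin": 0,"claw": 0.5},
    {"x": -0.7,"y": 1.5,"z": 139,"spin": 0,"claw": 0.4},
    {"x": -0.7,"y": 1.5,"z": 139,"spin": 0,"claw": 0},
    {"x": -0.7,"y": 1.5,"z": 139,"spin": 0,"claw": 0},
    {"x": -0.7,"y": 1.5,"z": 139,"spin": 0,"claw": 0},
    {"x": -0.7,"y": 1.5,"z": 139,"spin": 0,"claw": 0},
    {"x": -0.7,"y": 1.5,"z": 139,"spin": 0,"claw": 0},
    {"x": -0.7,"y": 1.5,"z": 139,"spin": 0,"claw": 0}
  ],
  "newtons": 20
}}

```text
t: 62.4
ee_pos: [0.4575, -0.0982, 0.0944]
orientation: [2.314, 2.121, 0.001]
wrist_force: [-0.2, -0.6, 6.4]
opening: 0.0141
```

Emit:
{"op": "servo_tool", "data": {
  "commands": [
    {"x": 0,"y": 0,"z": -1.5,"spin": 5,"claw": 0},
    {"x": 0,"y": 0,"z": -1.5,"spin": 15,"claw": 0},
    {"x": 0,"y": 0,"z": -1.5,"spin": 25,"claw": 0},
    {"x": 0,"y": 0,"z": -1.5,"spin": 35,"claw": 0},
    {"x": 0,"y": 0,"z": -1.5,"spin": 45,"claw": 0},
    {"x": 0,"y": 0,"z": -1.5,"spin": 55,"claw": 0},
    {"x": 0,"y": 0,"z": -1.5,"spin": 65,"claw": 0},
    {"x": 0,"y": 0,"z": -1.5,"spin": 75,"claw": 0},
    {"x": 0,"y": 0,"z": -1.5,"spin": 85,"claw": 0},
    {"x": 0,"y": 0,"z": -1.5,"spin": 95,"claw": 0},
    {"x": 0,"y": 0,"z": -1.5,"spin": 100,"claw": 0},
    {"x": 0,"y": 0,"z": -1.5,"spin": 100,"claw": 0}
  ]
}}

```text
t: 63.9
ee_pos: [0.4579, -0.098, 0.0945]
orientation: [3.114, -0.412, 0.004]
wrist_force: [5.5, -0.2, -10.2]
opening: 0.0139
```

```bash
python3 - <<'E'
from h import *
st(); shot("scene","s3",(250,140,390,250),5)
E
```

```text
t 63.9 pos [ 0.4579 -0.098   0.0945] xaxis yaw -15.08 tilt z [ 2.4e-03 -5.0e-04 -1.0e+00] F [  5.5  -0.2 -10.2] op 0.0139 q6 [-0.38  0.44  1.88  0.    0.82 -0.11]
```

View pics/s3.png

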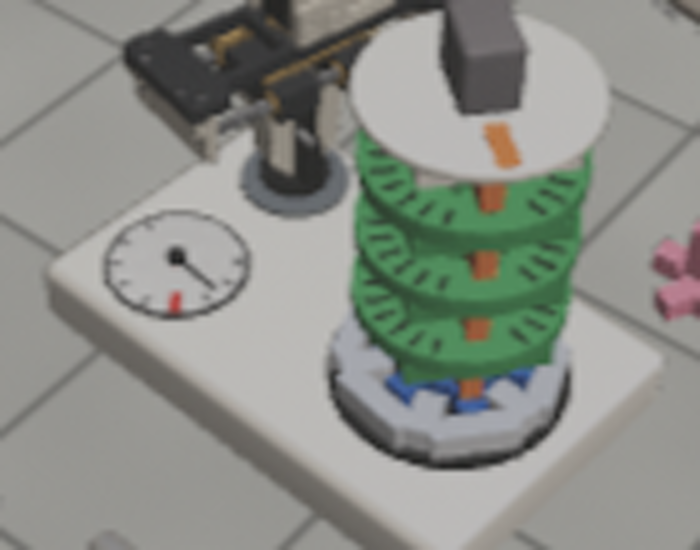

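Emit:
{"op": "servo_tool", "data": {
  "commands": [
    {"x": 0,"y": 0,"z": 0.8,"spin": 8,"claw": 0},
    {"x": 0,"y": 0,"z": 0.8,"spin": 18,"claw": 0},
    {"x": 0,"y": 0,"z": 0.8,"spin": 28,"claw": 0},
    {"x": 0,"y": 0,"z": 0.8,"spin": 38,"claw": 0},
    {"x": 0,"y": 0,"z": 0.8,"spin": 48,"claw": 0},
    {"x": 0,"y": 0,"z": 0.8,"spin": 58,"claw": 0},
    {"x": 0,"y": 0,"z": 0.8,"spin": 68,"claw": 0},
    {"x": 0,"y": 0,"z": 0.8,"spin": 78,"claw": 0},
    {"x": 0,"y": 0,"z": 0.8,"spin": 88,"claw": 0},
    {"x": 0,"y": 0,"z": 0.8,"spin": 98,"claw": 0},
    {"x": 0,"y": 0,"z": 0.8,"spin": 108,"claw": 0},
    {"x": 0,"y": 0,"z": 0.8,"spin": 112,"claw": 0},
    {"x": 0,"y": 0,"z": 0.8,"spin": 112,"claw": 0}
  ]
}}

```text
t: 65.58
ee_pos: [0.458, -0.0984, 0.0944]
orientation: [-1.402, 2.809, -0.004]
wrist_force: [4.7, -2.9, -1.2]
opening: 0.014
```

```bash
python3 - <<'E'
from h import *
st(); shot("wrist","w25"); shot("scene","s4",(260,170,320,215),12)
E
```

```text
t 65.58 pos [ 0.458  -0.0984  0.0944] xaxis yaw -126.97 tilt z [ 0.0029 -0.0013 -1.    ] F [ 4.7 -2.9 -1.2] op 0.014 q6 [-0.38  0.44  1.88 -0.    0.82  1.84]
```

View pics/w25.png

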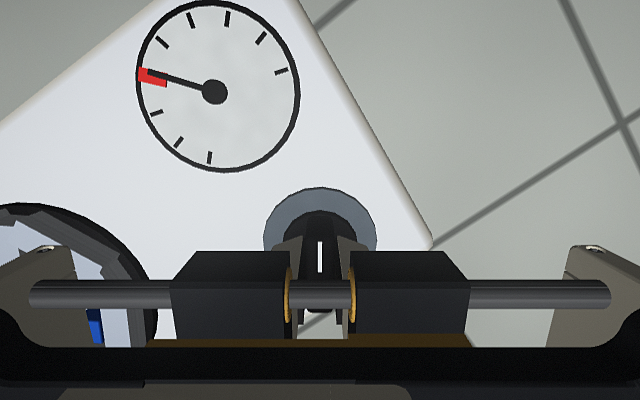

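View pics/s4.png

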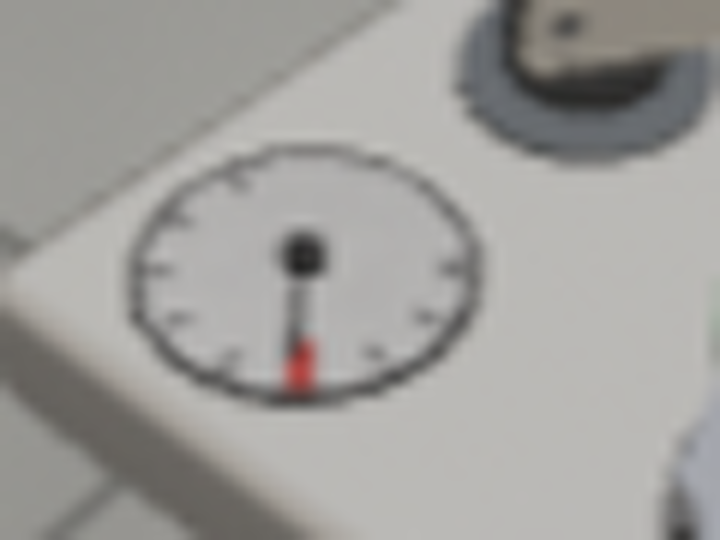

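Great view of the dial close-up; needle lies nearly on the mark, slightly past in the picture. Enlarge.

```bash
python3 - <<'E'
from h import *
save(load("w25"),"w25c",(130,50,240,120),7)
E
```

```text
(no output)
```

View pics/w25c.png

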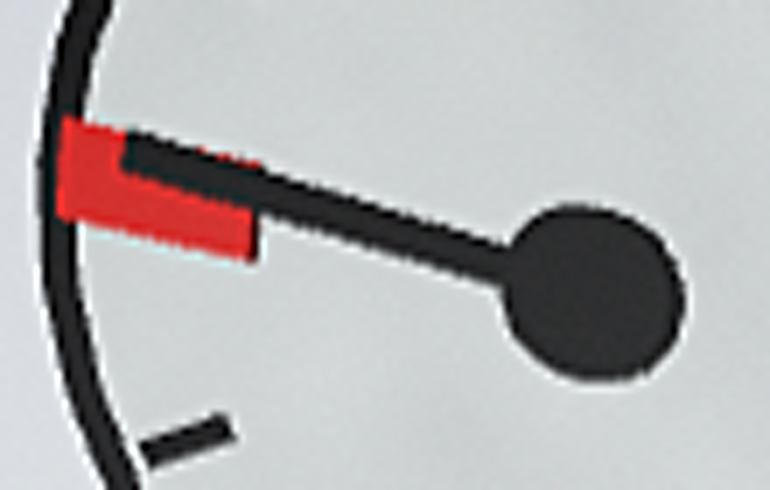

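```bash
python3 - <<'E'
from h import *
def ang(a,u,v,z=.052):
    p,q=back(a,u,z),back(a,v,z); return np.degrees(np.arctan2(q[1]-p[1],q[0]-p[0]))
a=load("w25"); C=lambda *p:cu(p,(130,50),7)
print("w25 needle",ang(a,*C((500,265),(125,152))),"mark edges",ang(a,*C((262,163),(65,118))),ang(a,*C((250,262),(57,215))),"mark from hub",ang(a,*C((593,292),(159,190))),"needle from hub",ang(a,*C((593,292),(125,152))))
b=load("w17"); D=lambda *p:cu(p,(45,165),6)
print("w17 needle",ang(b,*D((270,357),(138,420))),"mark edges",ang(b,*D((195,212),(127,135))),ang(b,*D((228,186),(158,112))),ang(b,*D((313,340),(178,161))))
E
```

```text
w25 needle 36.6982560237008 mark edges 40.67230454446337 39.69328333642315 mark from hub 40.236781801936296 needle from hub 36.81576226015407
w17 needle 122.23437823872433 mark edges 39.460342911819666 42.21116202548055 34.243695561942346
```

Emit:
{"op": "servo_tool", "data": {
  "commands": [
    {"x": 0,"y": 0,"z": 0,"spin": -4,"claw": 0},
    {"x": 0,"y": 0,"z": 0,"spin": -8.5,"claw": 0},
    {"x": 0,"y": 0,"z": 0,"spin": -8.5,"claw": 0},
    {"x": 0,"y": 0,"z": 0,"spin": -8.5,"claw": 0}
  ]
}}

```text
t: 66.18
ee_pos: [0.458, -0.0984, 0.0944]
orientation: [-1.608, 2.697, -0.004]
wrist_force: [4.7, -1.7, -1.9]
opening: 0.0138
```

```bash
python3 - <<'E'
from h import *
st(); a=shot("wrist","w26"); save(a,"w26c",(130,20,270,130),5.7)
E
```

```text
t 66.17 pos [ 0.458  -0.0984  0.0944] xaxis yaw -118.4 tilt z [ 0.0029 -0.0013 -1.    ] F [ 4.7 -1.7 -1.9] op 0.0138 q6 [-0.38  0.44  1.88 -0.    0.82  1.69]
```

View pics/w26c.png

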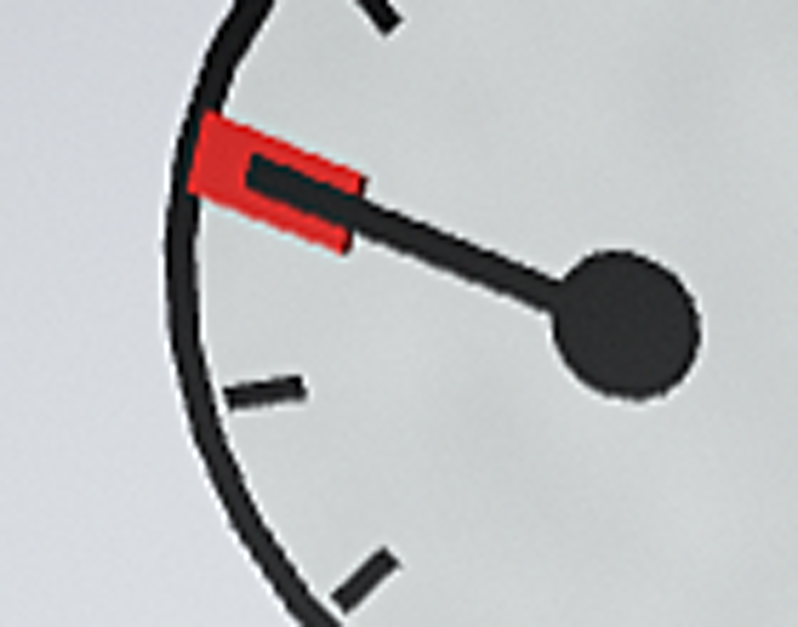

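Emit:
{"op": "servo_tool", "data": {
  "commands": [
    {"x": 0,"y": 0,"z": 0,"spin": 0,"claw": 0.4},
    {"x": 0,"y": 0,"z": 0,"spin": 0,"claw": 0.4},
    {"x": 0,"y": 0,"z": 0,"spin": 0,"claw": 0.4},
    {"x": 0,"y": 0,"z": 0,"spin": 0,"claw": 0.4},
    {"x": 0,"y": 0,"z": -40,"spin": 0,"claw": 0.4},
    {"x": 0,"y": 0,"z": -100,"spin": 0,"claw": 0.4},
    {"x": 0,"y": 50,"z": -130,"spin": 0,"claw": 0.4},
    {"x": 0,"y": 50,"z": -130,"spin": 0,"claw": 0.4},
    {"x": 0,"y": 50,"z": -130,"spin": 0,"claw": 0.4}
  ]
}}

```text
t: 67.35
ee_pos: [0.413, -0.0741, 0.2238]
orientation: [-1.606, 2.699, -0.001]
wrist_force: [-1.0, -0.5, 0.0]
opening: 0.037
```

```bash
python3 - <<'E'
from h import *
st(); a=shot("wrist","w27"); shot("scene","s5",(170,90,400,260),3.4); shot("side","sd5",(180,100,440,300),3)
E
```

```text
t 67.35 pos [ 0.413  -0.0741  0.2238] xaxis yaw -118.49 tilt z [ 6.e-04 -4.e-04 -1.e+00] F [-1.  -0.5  0. ] op 0.037 q6 [-0.36  0.18  1.84 -0.    1.13  1.71]
```

View pics/w27.png

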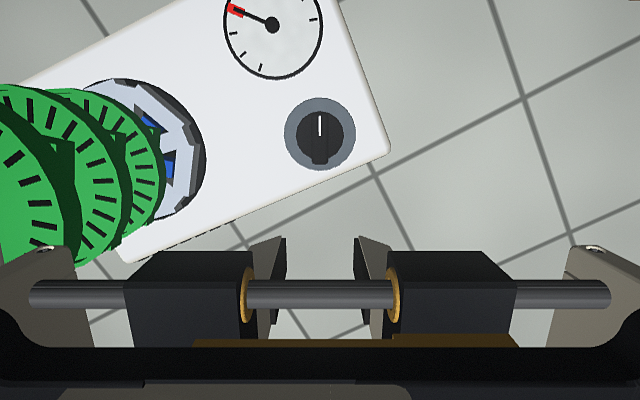

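View pics/s5.png

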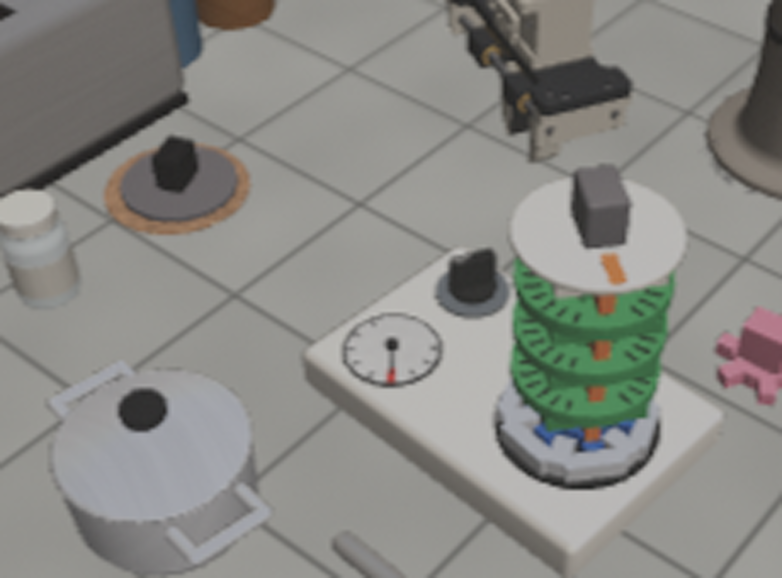

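View pics/sd5.png

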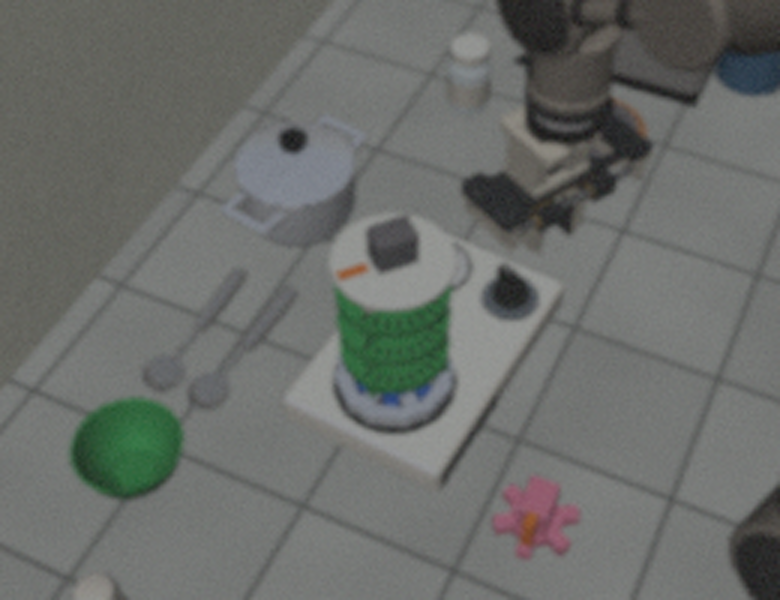

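```bash
python3 - <<'E'
from h import *
save(load("w27"),"w27c",(215,0,330,85),6); save(load("s5"),"s5c",(310,130,390,240),5)
E
```

```text
(no output)
```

View pics/w27c.png

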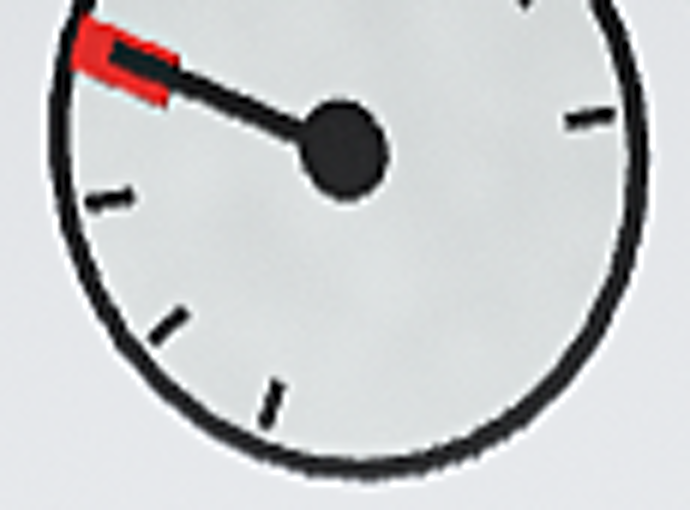

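View pics/s5c.png

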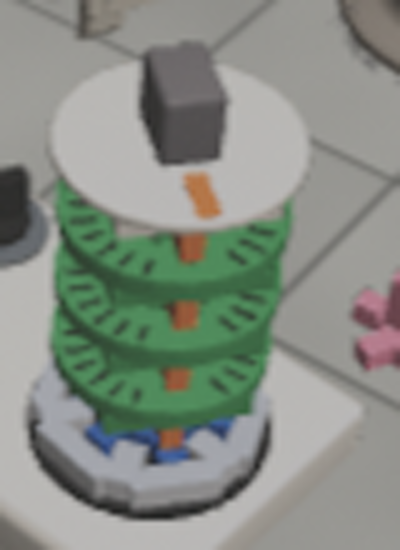

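```bash
python3 - <<'E'
from plant import job_done, readout
print(job_done())
E
```

```text
the job is handed in; nothing more can be done
None
```

The dryer is set up as asked and handed in at about 67 s of the 210 s allowed. `job_done()` gives no verdict, so what follows rests on my own checks.

- **Cap:** I laid it in the middle of the cork mat. It was later knocked half off the mat, so I picked it up and laid it back before fitting the lid. The last picture shows it flat and centred.
- **Gear:** I meshed the blue gear with the well by turning it to a yaw of 49° (gaps every 60°). It reached full depth, and the picture shows its teeth in the gaps.
- **Trays and lid:** All three trays were present. I stacked them and then the lid, all keyed the same way. After each one I touched its top with the closed fingers: 158, 204, 250 and 296 mm, each within 1 mm of its fully seated height.
- **Timer:** I turned the knob in one grip and overshot by about 3.5° on the dial, then turned it back. After release the needle is within about 1° of the red mark.

**Checks that disagreed or went further than intended:**
- An early distant view put the needle's turn to the mark several degrees too large; the close view gave the figure I used.
- The fingertip push on the lid read 45.6 N at the wrist, below the 120 N wrist limit. The 40 N limit covers the arm and gripper body. I pressed with the fingertips, and whether the rule counts those I can't tell.
- The gear sits about 1.6 mm off the well's centre, inside its play.

I did not touch the other things on the island, and the final views show nothing out of place among those in frame. The mug and the pepper pot were not checked there.

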